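# Count the colonies on a plate with the pressure-pad colony counter

### The arm

A 6-joint arm with a two-finger parallel gripper is mounted at the origin on a cart in front of the work surface, level with it; the furniture and walls round the work are solid. World frame = base frame: x ahead of the robot, y to its left, z up, the work surface at z = 0. Lengths are in m, angles in rad, forces in N, time in s.
With the tool pointing down it reaches from about 0.25 to 0.775 m from the base axis. Payload 4 kg.
Tool frame: the origin (TCP) lies midway between the tips of the shut fingers; the grasp point (between the pads) lies 19 mm behind it; z points along the fingers, x is the direction in which the jaws open and shut, and the axes are right-handed (so a half turn about z gives the same grasp; the last joint's range is limited). The gripper opens to 94 mm and grips with 3 to 60 N. Pads are 16 mm wide; open, the fingers measure 119 mm over their backs; the gripper's body (75 mm by 177 mm) begins 78 mm behind the grasp point.
Start: joints at [1.005, 0.087, 1.371, -0, 1.684, -0.103], TCP at [0.246, 0.492, 0.167] pointing down, gripper open.
Joint ranges: [-3.1, 3.1], [-0.76, 2.03], [0.27, 2.55], [-1.08, 4.22], [0.17, 2.65], [-2.57, 2.57]. Speed limits (rad/s): [2.79, 2.79, 3.14, 3.14, 3.14, 3.14].

### API

Orientations are given as a unit quaternion [x, y, z, w].
In Python, from plant import manip gives the robot as it stands. The module is installed in compiled form; this text tells all that it offers.
- The arm moves only by the tool move_arm, never from a script. Its arguments are lists of equal length, an entry for each row: "dp": the shift along the tool's x, y, z in cm, a list of three; "rotation": the turn, a rotation vector about the tool's x, y, z in rad, a list of three; "jaw": the finger opening in cm, from 0 to 9.4. In form: {"dp": [[tx, ty, tz], ...], "rotation": [[wx, wy, wz], ...], "jaw": [jaw, ...]}. A call has 1 to 10 rows; each row is the pose to reach, as a shift and turn from the pose commanded when the call began, along the tool's axes at that moment; what a row does not reach only later rows make up. A row lasts 1/12 s, in which the tool goes at most 41.7 mm and 7.16 degrees, less where a joint would pass 70% of its speed; a pose out of reach is approached as far as the arm can. A call with a gripper value outside its range is refused whole. The fingers move at their own pace and stop on an object; "grip_force" is the grip in N (left out, the last holds). Time passes only in rows, so rows that repeat a pose let the fingers close. It gives the time, the measured TCP pose, the force and the opening at its end, in the units of the state.
- manip.observe(): the state, without advancing time (a new reading comes with each control period).
- manip.read_camera(name): name is "side" or "top"; returns a dict with "frame" (384x512x3 uint8, red, green, blue), "fx", "fy", "cx", "cy" (pixels), "R" (3x3) and "t" (3): a world point X has camera coordinates R X + t. Camera axes: x right, y down, z forward; pixel columns grow to the right and rows downward; lengths in m; the calibration is good to about 2 mm. A picture is of the moment at which its call begins. There is no depth.
- manip.job_done(): hands the job in, once; it reports no verdict.
The state is a dict: "time": time; "joints": joint angles; "joint_velocities": joint speeds; "effort": joint torques, N m; "tcp_pos": TCP position; "tool_rot": TCP orientation; "wrist_force": force on the tool from outside, world axes, zero at the start; "ft_torque": the same for the moment, N m; "finger_gap": opening from 0.0 (shut) to 1.0 (fully open).
Only numpy, scipy, OpenCV 4.12 (cv2) and the standard library are available. Lean on these libraries where they do the work, as an engineer would, in place of code of your own. Each camera call takes 0.05 s, during which the arm holds its last target.

### The job

Count the four mould colonies on the dish lying on the colony counter: first turn the counter's selector clockwise, click by click, until it points at the long thick mark, and let it go. Then take the counting pen from its stand and press its tip gently on each colony in turn, so that the sprung plate under the dish clearly dips each time, beginning with the colony next to the black line at the dish's rim and working round clockwise as seen from above; press nowhere else on the dish, and with nothing but the pen tip. Finally put the pen back upright in its stand, down to its collar, leaving the dish on the plate, the selector at that mark, and the magnifier and both bottles undisturbed.

Things in the scene. Friction and masses are not known exactly. Their poses are not given: they have to be found in the camera images.
- counter: colony counter, a fixed flat light-grey desktop instrument, 200 (its x) x 260 (its y) x 40 mm high; origin under the centre of its underside on the bench, x to its rear, y to its left, z up. Round white sprung touch plate, 114 mm across, centred at (0, 50) mm, its top 46 mm above the bench, with three steel locating pegs 8 mm tall round the dish; selector knob at (-22, -80) mm; blank display behind the knob; a 12 mm steel post for the magnifier rises to 183 mm at (82, 112) mm
- touch_plate (a joint): how far the sprung touch plate is pressed down, m: 0 up, 0.005 at its stop. It sinks under the pen about 1 mm per newton and springs back; a count registers at 0.002 (about 2.5 N). It presses as easily at the edge as in the middle
- selector (a joint): selector angle, rad, growing clockwise seen from above. Five detents 25 degrees (0.436) apart at 0, 0.436, 0.873, 1.309, 1.745, each with a small raised white tick on the panel; the fourth (1.309) has the one long thick tick, the counting mode. It starts in the first or second, now and then caught between the two. It must be twisted over each click with about 0.1 N m and then drops into the detent by itself when let go
- selector_grip (a point): point on the selector's vertical axis, 62 mm above the bench, in the middle of its upright grip bar: 42 mm long, 11 mm thick, standing from 51 to 72 mm above the bench on a round skirt 42 mm across. This frame turns with the knob: its x axis runs along the bar to the pointer end (the end with a white line)
- dish: closed 90 mm culture dish lying upside down (as dishes are counted) on the touch plate, loose, 15 mm thick; origin in the centre of its underside, z up, x towards the short black line drawn on the rim of its upper face. Upper face flat, 61 mm above the bench
- line (a point): middle of the short black orientation line (12 x 4 mm, pointing at the dish centre) at the rim of the dish's upper face, 37.5 mm from the dish centre
- colony_1 (a point): first colony: the one next to the black line, a little clockwise of it. Pale round disc, 12 mm across, seen just under the clear upper face; this point lies on that face above its centre, where the tip must press
- colony_2 (a point): second colony clockwise, same looks, point on the upper face above its centre
- colony_3 (a point): third colony clockwise, same looks, point on the upper face above its centre
- colony_4 (a point): fourth and last colony clockwise, same looks, point on the upper face above its centre
- pen: counting pen, 142 mm long, 50 g, standing tip down in its stand; origin at the tip, z up along the pen to its blunt end. Steel tip 5 mm thick, nose 9.6 mm thick up to 52 mm, flat round finger-guard collar 26 mm across from 52 to 57 mm, white round barrel 13 mm thick from 57 to 142 mm, where it is gripped from above
- pen_tip (a point): the very tip of the pen, at the pen's origin
- pen_stand: weighted black pen stand, fixed: foot 72 mm across, column 38 mm across and 62 mm high with an upright hole 17 mm across, 54 mm deep; origin under its centre on the bench. The pen hangs upright in it by its collar, which rests on the top face, the tip then 10 mm above the bench
- stand_mouth (a point): centre of the stand's hole at its top face, 62 mm above the bench
- lens_arm (a joint): swing angle of the magnifier arm on its post, rad, counter-clockwise; 0 points straight to the counter's rear. It is parked behind the dish and turns at a light push: leave it alone
- lens (a point): centre of the round black-rimmed magnifier, 84 mm across and 14 mm thick, level, 172 mm above the bench, 100 mm from its post
- tall_bottle: clear glass bottle with blue screw cap, 68 mm across, 146 mm tall, loose, standing about 95 mm in front of the pen stand (on the robot side); origin under its centre. Leave it standing where it is
- small_bottle: small glass bottle, 43 mm across, 86 mm tall, loose; it stands on the side of the counter where the pen stand is not; origin under its centre. Leave it standing where it is
- dish_stack: stack of three more dishes of the same kind, 90 mm across and 46 mm tall, fixed, well behind and to the left of the counter: not to be counted; origin under its centre
There are look-alikes about, which are no part of the job. Leave any green or purple look-alike of the pen alone.

How it is judged:
By the outcome, as a careful person would: the job done as asked, in the order asked, and still so for the second after the job is handed in, with the robot touching nothing.
It also fails if it takes over 67 s, if anything falls off the work surface, if the arm or the gripper's body presses on something with over 40 N, if the wrist force passes 120 N, or if a joint passes its speed limit or range.

## Working session

There is one attempt and no reset: what is moved stays moved. The work goes in short steps, Python scripts to look and compute and a tool call to move; the robot and the scene stay as the last step left them, time stands still between calls to the robot, and variables do not carry over. Pictures are saved under pics/ and viewed, and the job is handed in when it is done.

Besides the shell and the picture viewer there is one more tool, called after "Request:" as name(argument=value, ...) on one line, values as JSON. move_arm: Moves the arm, as the interface text tells. Its arguments: {"type":"object","properties":{"dp":{"type":"array","items":{"type":"array","items":{"type":"number"}}},"rotation":{"type":"array","items":{"type":"array","items":{"type":"number"}}},"jaw":{"type":"array","items":{"type":"number"}},"grip_force":{"type":"number"}},"required":["dp","rotation","jaw"]}

```bash
mkdir -p pics; cat > h.py <<'E'
import numpy as np, cv2, json
from plant import manip
def snap(name,fn):
    c=manip.read_camera(name); cv2.imwrite(fn,c["frame"][:,:,::-1])
    np.savez(fn.replace('.png','.npz'),**c); return c
def load(fn): return np.load(fn)
def proj(c,X):
    p=c["R"]@np.array(X)+c["t"]; return [c["fx"]*p[0]/p[2]+c["cx"],c["fy"]*p[1]/p[2]+c["cy"]]
def plane(c,u,v,z):
    d=c["R"].T@np.array([(u-c["cx"])/c["fx"],(v-c["cy"])/c["fy"],1]); o=-c["R"].T@c["t"]
    return o+d*(z-o[2])/d[2]
def crop(fn,out,x0,y0,x1,y1,s):
    im=cv2.imread(fn)[y0:y1,x0:x1]; cv2.imwrite(out,cv2.resize(im,None,fx=s,fy=s,interpolation=cv2.INTER_CUBIC))
E
python3 - <<'E'
from h import *
for n in("top","side"):
    c=snap(n,f"pics/{n}0.png"); print(n,c["fx"],c["fy"],c["cx"],c["cy"],(-c["R"].T@c["t"]).round(3),c["R"].round(3).tolist())
print(manip.observe())
E
```

```text
top 372.80263764648504 372.80263764648504 257.8539704990058 198.85401784636275 [ 0.398 -0.018  1.321] [[-0.01, -1.0, -0.013], [-0.992, 0.011, -0.129], [0.129, 0.012, -0.992]]
side 448.5519030339965 448.5519030339965 255.87061905420035 195.04673519850834 [ 0.499 -1.147  0.728] [[0.998, -0.054, 0.017], [-0.011, -0.48, -0.877], [0.055, 0.876, -0.48]]
{'time': 0.1, 'joints': array([ 1.00491590e+00,  8.78905332e-02,  1.37201897e+00,  1.57803067e-05,
        1.68359822e+00, -1.03104890e-01]), 'joint_velocities': array([ 0.00202015, -0.001786  , -0.00419228,  0.0008335 ,  0.00045403,
        0.00096149]), 'effort': array([ 2.20519883e-03, -3.41250372e+01, -3.03302193e+01,  7.19852024e-02,
        3.04593996e-02, -9.92162973e-05]), 'tcp_pos': array([0.24525034, 0.49169361, 0.16565882]), 'tool_rot': array([ 8.50420636e-01,  5.26102485e-01, -8.65250745e-04,  4.10218939e-04]), 'wrist_force': array([ 0.62637408, -0.2565453 ,  0.3194422 ]), 'ft_torque': array([-0.05680837, -0.0411127 , -0.02239553]), 'finger_gap': 0.9999695047282048}
```

View pics/top0.png

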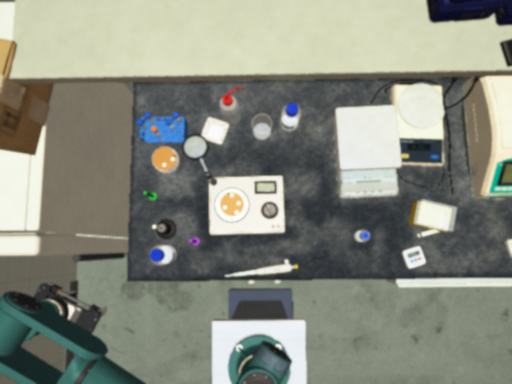

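View pics/side0.png

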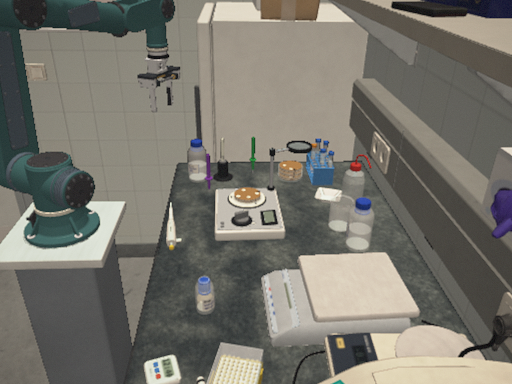

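```bash
python3 - <<'E'
from h import *
crop("pics/top0.png","pics/c1.png",200,168,295,242,8)
crop("pics/top0.png","pics/c2.png",130,130,230,270,4)
crop("pics/side0.png","pics/c3.png",180,130,320,245,5)
E
```

```text
(no output)
```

View pics/c1.png

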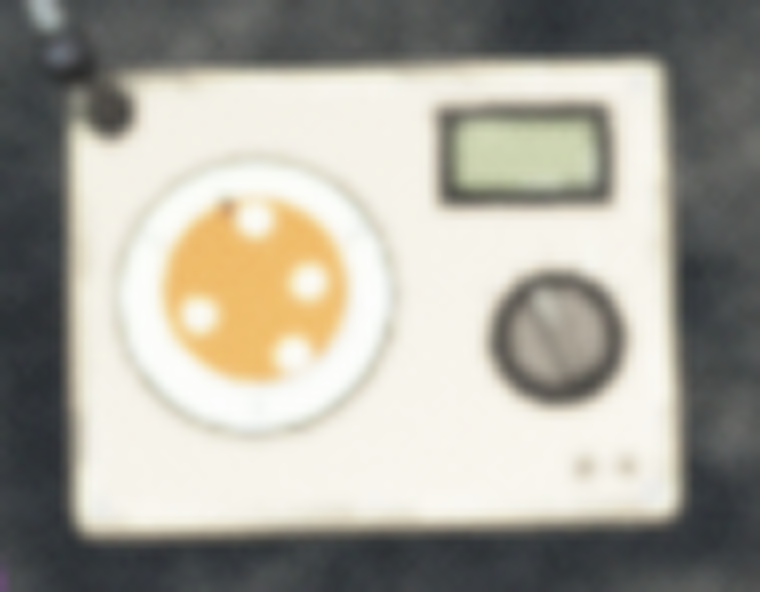

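View pics/c2.png

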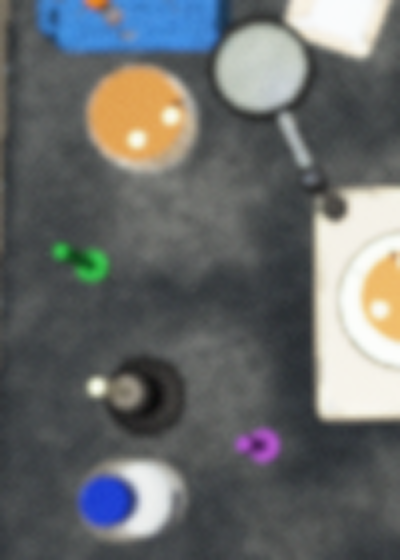

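View pics/c3.png

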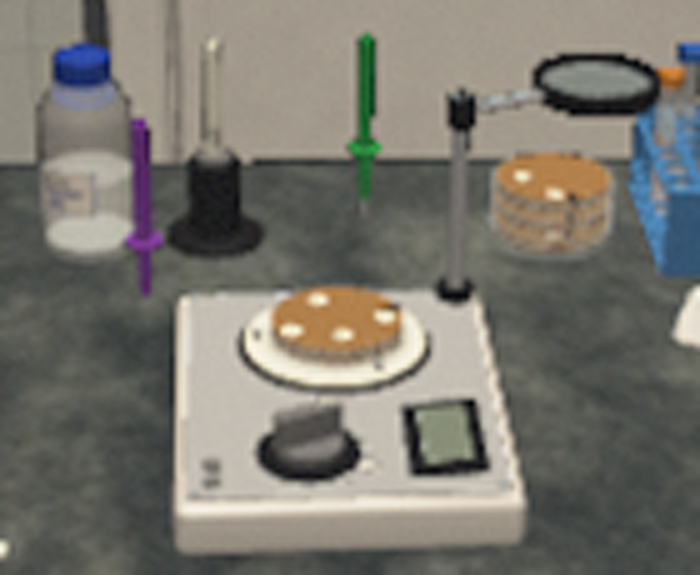

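```bash
python3 - <<'E'
from h import *
crop("pics/side0.png","pics/c4.png",222,198,272,238,16)
crop("pics/top0.png","pics/c5.png",250,192,290,222,20)
crop("pics/side0.png","pics/c6.png",222,180,272,216,16)
t=load("pics/top0.npz")
f=lambda x,y:(200+(x+.5)/8-.5,168+(y+.5)/8-.5)
P={}
for n,(x,y),z in [("TL",(70,72),.04),("TR",(662,62),.04),("BR",(682,515),.04),("BL",(78,535),.04),("plate",(256,295),.046),("dish",(256,289),.061),("line",(228,207),.061),("c1",(256,220),.061),("c2",(308,283),.061),("c3",(293,356),.061),("c4",(199,315),.061),("knob",(558,338),.051),("post",(108,108),.04)]:
    p=plane(t,*f(x,y),z);P[n]=p;print(n,p.round(4))
print(np.linalg.norm(P["TL"]-P["TR"]),np.linalg.norm(P["BL"]-P["BR"]),np.linalg.norm(P["TL"]-P["BL"]),np.linalg.norm(P["BR"]-P["TR"]))
for k in "line c1 c2 c3 c4".split():
  d=P[k]-P["dish"];print(k,np.hypot(d[0],d[1]),np.degrees(np.arctan2(d[1],d[0])))
E
```

```text
TL [0.646  0.1694 0.04  ]
TR [ 0.6473 -0.0893  0.04  ]
BR [ 0.4502 -0.0942  0.04  ]
BL [0.4443 0.1645 0.04  ]
plate [0.5463 0.0876 0.046 ]
dish [0.5471 0.0863 0.061 ]
line [0.5825 0.0983 0.061 ]
c1 [0.5767 0.0863 0.061 ]
c2 [0.5494 0.0642 0.061 ]
c3 [0.5183 0.0706 0.061 ]
c4 [0.5362 0.1106 0.061 ]
knob [ 0.5257 -0.0421  0.051 ]
post [0.6298 0.1527 0.04  ]
0.25869773682756925 0.2587820731157323 0.2017602426170017 0.1971396865010391
line 0.03736749929484195 18.650647345489745
c1 0.02965743107898662 -0.037850503921156464
c2 0.022277296566453626 -84.02163803510247
c3 0.03279989272241109 -151.41044557742796
c4 0.026587628753791392 114.1009391653937
```

View pics/c4.png

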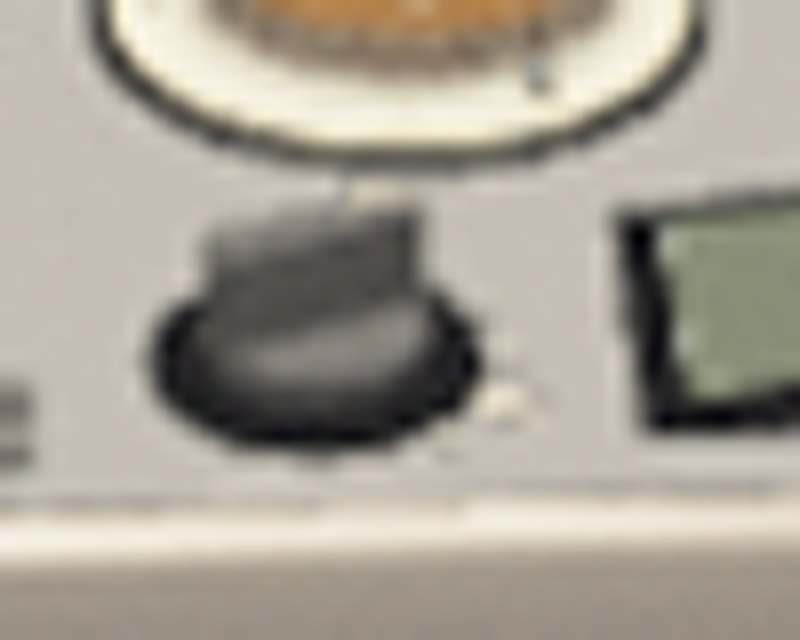

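View pics/c5.png

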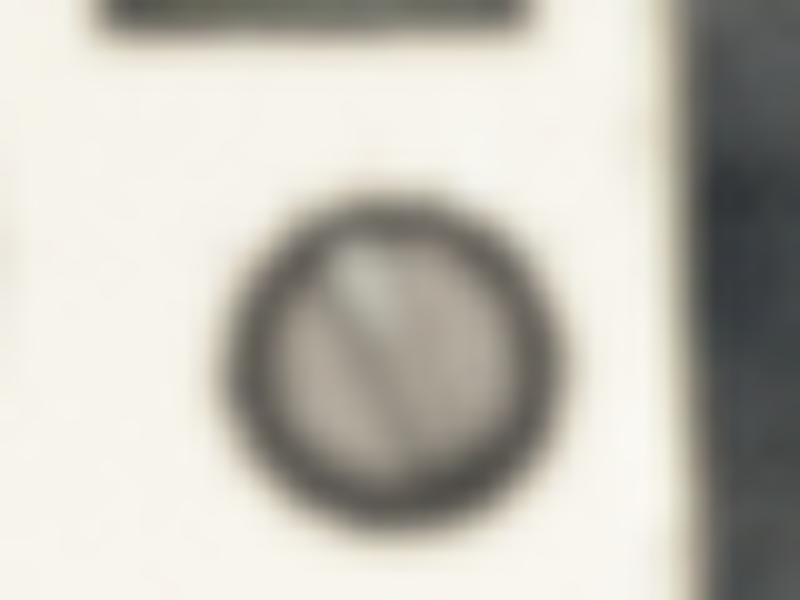

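View pics/c6.png

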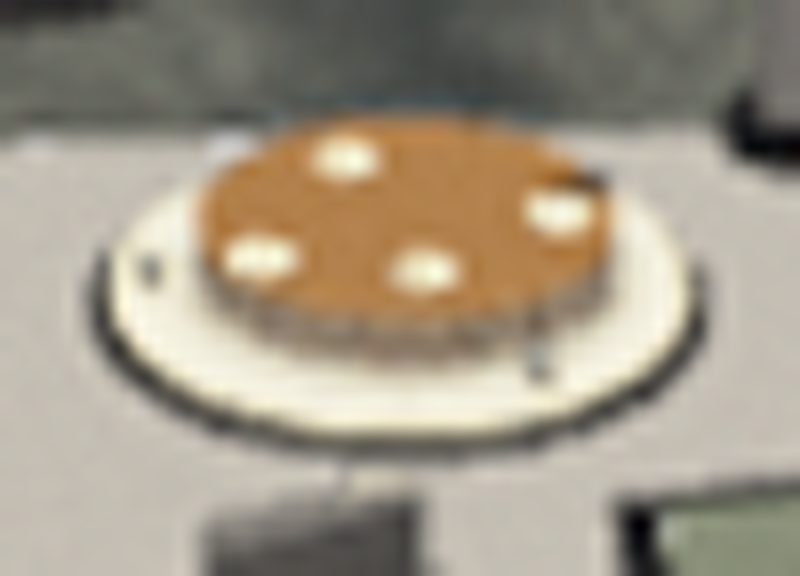

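```bash
python3 - <<'E'
from h import *
s=load("pics/side0.npz")
g=lambda x,y,X,Y:(X+(x+.5)/16-.5,Y+(y+.5)/16-.5)
for n,(x,y),z in [("thick",(502,403),.0415),("t5",(445,455),.0415),("tx",(330,460),.0415),("ta",(345,190),.0415),("skirt",(315,360),.0445),("ptrtop",(415,215),.072),("bartopleft",(215,240),.072),("peg?",(0,0),.04)]:
    p=plane(s,*g(x,y,222,198),z); d=p-np.array([.525,-.042,0]);print(n,p.round(4),np.hypot(*d[:2]).round(4),np.degrees(np.arctan2(d[1],d[0])).round(1))
D=np.array([.5471,.0863,0])
for n,(x,y),z in [("line",(593,180),.061),("c1",(560,213),.061),("c2",(424,270),.061),("c3",(260,258),.061),("c4",(346,158),.061),("dish",(405,219),.061),("plate",(403,290),.046)]:
    print(n,plane(s,*g(x,y,222,180),z).round(4))
k=lambda x,y:(180+(x+.5)/5-.5,130+(y+.5)/5-.5)
for n,(x,y),z in [("pentop",(211,42),.194),("collar",(213,153),.065),("foot",(215,237),.006),("bottlecaptop",(82,50),.146),("purple",(145,243),.052),("green",(363,147),.052)]:
    print(n,plane(s,*k(x,y),z).round(4))
t=load("pics/top0.npz")
k=lambda x,y:(130+(x+.5)/4-.5,130+(y+.5)/4-.5)
for n,(x,y),z in [("pentop",(96,386),.194),("foot",(147,396),.004),("columntop",(126,390),.062),("cap",(106,500),.146),("bottlefoot",(152,498),.0),("purple",(258,445),.052),("purpletop",(243,445),.142),("green",(95,265),.052),("lens",(261,67),.179),("post",(334,206),.04)]:
    print(n,plane(t,*k(x,y),z).round(4))
print("small", plane(t,362,235.5,.086), plane(s,204,284,.08))
E
```

```text
thick [ 0.5604 -0.058   0.0415] 0.0388 -24.3
t5 [ 0.5495 -0.0749  0.0415] 0.041 -53.4
tx [ 0.5291 -0.076   0.0415] 0.0342 -83.1
ta [0.5344 0.0178 0.0415] 0.0606 81.0
skirt [ 0.5272 -0.0473  0.0445] 0.0058 -67.9
ptrtop [ 0.5451 -0.043   0.072 ] 0.0201 -2.8
bartopleft [ 0.5093 -0.0508  0.072 ] 0.018 -150.8
peg? [0.4686 0.0959 0.04  ] 0.149 112.2
line [0.5857 0.0992 0.061 ]
c1 [0.5784 0.0857 0.061 ]
c2 [0.5509 0.0632 0.061 ]
c3 [0.5194 0.0687 0.061 ]
c4 [0.5372 0.1095 0.061 ]
dish [0.548  0.0839 0.061 ]
plate [0.5477 0.0824 0.046 ]
pentop [0.471  0.2139 0.194 ]
collar [0.4684 0.3266 0.065 ]
foot [0.4689 0.3102 0.006 ]
bottlecaptop [0.3792 0.322  0.146 ]
purple [0.424  0.2093 0.052 ]
green [0.5779 0.3643 0.052 ]
pentop [0.4656 0.3117 0.194 ]
foot [0.4676 0.3219 0.004 ]
columntop [0.4698 0.3248 0.062 ]
cap [0.3793 0.3156 0.146 ]
bottlefoot [0.3783 0.3165 0.    ]
purple [0.4227 0.2142 0.052 ]
purpletop [0.4211 0.2095 0.142 ]
green [0.5783 0.3569 0.052 ]
lens [0.7164 0.1922 0.179 ]
post [0.6296 0.1524 0.04  ]
small [ 0.43403697 -0.34467164  0.086     ] [ 0.4370305  -0.36871901  0.08      ]
```

```bash
cat >> h.py <<'E'
from scipy.spatial.transform import Rotation as Ro
def wire(c,fn,out,box,s,segs):
    im=cv2.imread(fn); x0,y0,x1,y1=box
    im=cv2.resize(im[y0:y1,x0:x1],None,fx=s,fy=s,interpolation=cv2.INTER_CUBIC)
    for pts,col in segs:
        q=np.array([[( u-x0+.5)*s-.5,(v-y0+.5)*s-.5] for u,v in [proj(c,p) for p in pts]])
        cv2.polylines(im,[np.round(q).astype(int)],False,col,1,cv2.LINE_AA)
    cv2.imwrite(out,im)
def bar(cx,cy,deg,L=.042,T=.011):
    a=np.radians(deg);e=np.array([np.cos(a),np.sin(a)]);n=np.array([-e[1],e[0]]);o=np.array([cx,cy])
    r=lambda z:[[*(o+i*L/2*e+j*T/2*n),z] for i,j in((1,1),(1,-1),(-1,-1),(-1,1),(1,1))]
    return r(.072)+r(.051)
def circ(x,y,z,r): return [[x+r*np.cos(t),y+r*np.sin(t),z] for t in np.linspace(0,2*np.pi,60)]
def go(x,y,z,phi):
    "dp cm, rot vec in tool axes from measured pose to target pointing down with jaw axis at phi deg"
    o=manip.observe(); R=Ro.from_quat(o["tool_rot"]); a=np.radians(phi)
    Rt=Ro.from_matrix(np.array([[np.cos(a),np.sin(a),0],[np.sin(a),-np.cos(a),0],[0,0,-1]]))
    d=R.inv().apply(np.array([x,y,z])-o["tcp_pos"])*100
    print("dp",d.round(2).tolist(),"rot",(R.inv()*Rt).as_rotvec().round(3).tolist())
def st():
    o=manip.observe(); x=Ro.from_quat(o["tool_rot"]).as_matrix()
    print("t",round(o["time"],2),"tcp",o["tcp_pos"].round(4),"phi",np.degrees(np.arctan2(x[1,0],x[0,0])).round(2),"zax",x[:,2].round(3),"F",o["wrist_force"].round(2),"gap mm",round(o["finger_gap"]*94,1),"j",o["joints"].round(2))
E
python3 - <<'E'
from h import *
for n,box,s in(("side",(222,198,272,238),12),("top",(250,192,290,222),12)):
    c=load(f"pics/{n}0.npz"); ims=[]
    for d in(25+1,38,50):
        wire(c,f"pics/{n}0.png","pics/w.png",box,s,[(bar(.526,-.043,d),(0,0,255)),(circ(.526,-.043,.051,.021),(0,255,0))]); ims.append(cv2.imread("pics/w.png"))
    if n=="side": A=ims
    else: B=ims
h=[np.vstack([cv2.resize(a,(266,213)),cv2.resize(b,(266,200))]) for a,b in zip(A,B)]
cv2.imwrite("pics/w1.png",np.hstack(h))
t=load("pics/top0.npz");s=load("pics/side0.npz")
print(plane(t,130+96/4,130+386/4,.152),plane(s,180+211/5,130+42/5,.152),plane(s,180+210/5,130+150/5,.067))
E
```

```text
[0.46692272 0.32278782 0.152     ] [0.47020652 0.31702652 0.152     ] [0.46778056 0.32386097 0.067     ]
```

View pics/w1.png

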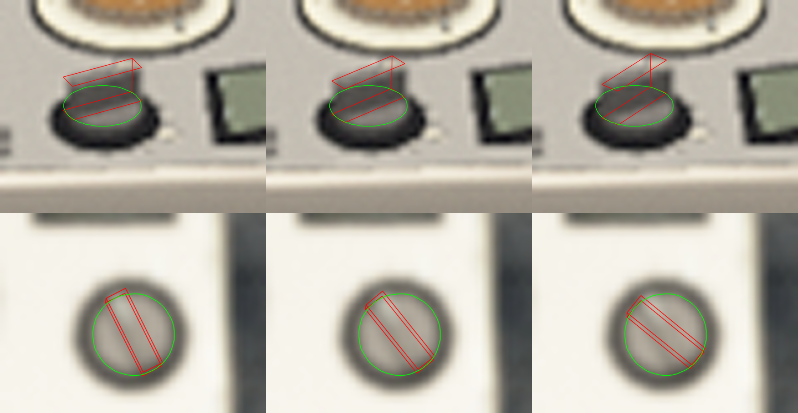

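```bash
python3 -c "
from h import *
st();go(.526,-.043,.20,114)"
```

```text
t 0.1 tcp [0.2453 0.4917 0.1657] phi 63.49 zax [-0.001 -0.002 -1.   ] F [ 0.63 -0.26  0.32] gap mm 94.0 j [ 1.    0.09  1.37  0.    1.68 -0.1 ]
dp [-35.32, 48.99, -3.38] rot [-0.001, 0.002, -0.882]
```

Request:
move_arm(dp=[[0, 0, -4], [-35.3, 49, -4.5], [-35.3, 49, -4.5], [-35.3, 49, -4.5], [-35.3, 49, -4.5], [-35.3, 49, -4.5], [-35.3, 49, -4.5], [-35.3, 49, -4.5], [-35.3, 49, -4.5], [-35.3, 49, -4.5]], rotation=[[0, 0, 0], [0, 0, -0.88], [0, 0, -0.88], [0, 0, -0.88], [0, 0, -0.88], [0, 0, -0.88], [0, 0, -0.88], [0, 0, -0.88], [0, 0, -0.88], [0, 0, -0.88]], jaw=[4, 4, 4, 4, 4, 4, 4, 4, 4, 4], grip_force=40)

```text
time: 0.93
tcp_pos: [0.4041, 0.1911, 0.2092]
tool_rot: [0.543, 0.839, -0.0, -0.0]
wrist_force: [0.9, 1.0, -0.6]
finger_gap: 0.426
```

```bash
python3 -c "
from h import *
st();go(.526,-.043,.12,114)"
```

```text
t 0.93 tcp [0.4041 0.1911 0.2092] phi 114.16 zax [-0.  0. -1.] F [ 0.93  0.99 -0.61] gap mm 40.0 j [ 0.31 -0.15  1.52  0.    1.77 -1.68]
dp [-26.35, 1.55, 8.91] rot [-0.0, -0.0, 0.003]
```

Request:
move_arm(dp=[[-26.4, 1.6, 2], [-26.4, 1.6, 2], [-26.4, 1.6, 2], [-26.4, 1.6, 2], [-26.4, 1.6, 2], [-26.4, 1.6, 4], [-26.4, 1.6, 9], [-26.4, 1.6, 9], [-26.4, 1.6, 9], [-26.4, 1.6, 9]], rotation=[[0, 0, 0], [0, 0, 0], [0, 0, 0], [0, 0, 0], [0, 0, 0], [0, 0, 0], [0, 0, 0], [0, 0, 0], [0, 0, 0], [0, 0, 0]], jaw=[4, 4, 4, 4, 4, 4, 4, 4, 4, 4])

```text
time: 1.77
tcp_pos: [0.5245, -0.0423, 0.1181]
tool_rot: [0.546, 0.838, -0.001, -0.002]
wrist_force: [-0.9, 0.7, 1.4]
finger_gap: 0.424
```

```bash
python3 - <<'E'
from h import *
st();go(.526,-.043,.055,115)
snap("side","pics/s1.png");snap("top","pics/t1.png")
crop("pics/s1.png","pics/s1c.png",200,150,300,225,6)
crop("pics/t1.png","pics/t1c.png",200,160,300,235,6)
E
```

```text
t 1.77 tcp [ 0.5245 -0.0423  0.1181] phi 113.86 zax [-0.004  0.001 -1.   ] F [-0.87  0.74  1.44] gap mm 39.8 j [-0.19  0.05  1.5   0.    1.59 -2.18]
dp [-0.14, 0.13, 6.31] rot [-0.003, -0.003, -0.02]
```

View pics/s1c.png

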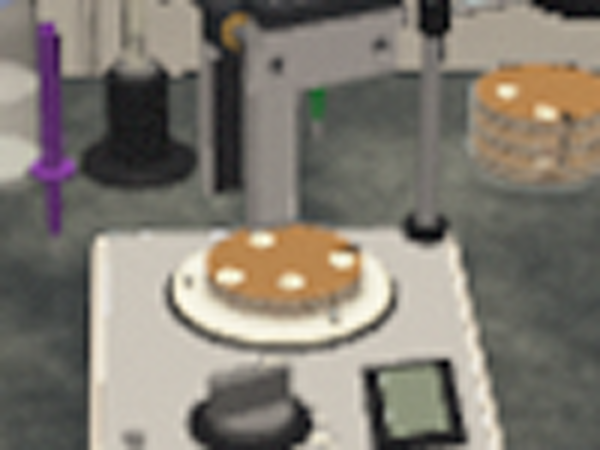

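View pics/t1c.png

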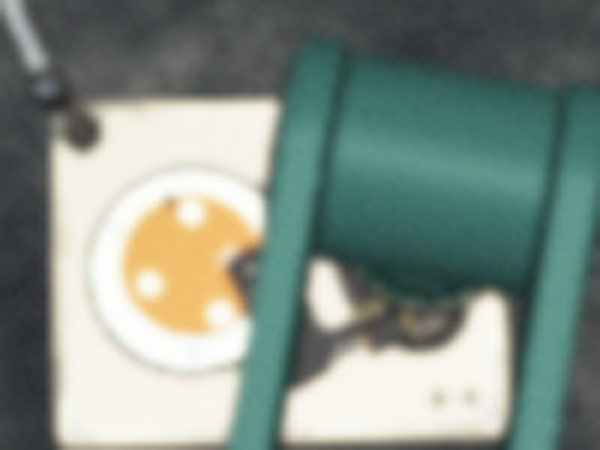

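Request:
move_arm(dp=[[-0.1, 0.1, 3], [-0.1, 0.1, 5], [-0.1, 0.1, 6.2], [-0.1, 0.1, 6.2], [-0.1, 0.1, 6.2], [-0.1, 0.1, 6.2], [-0.1, 0.1, 6.2], [-0.1, 0.1, 6.2]], rotation=[[0, 0, -0.02], [0, 0, -0.02], [0, 0, -0.02], [0, 0, -0.02], [0, 0, -0.02], [0, 0, -0.02], [0, 0, -0.02], [0, 0, -0.02]], jaw=[4, 4, 4, 4, 1, 0.8, 0.8, 0.8], grip_force=40)

```text
time: 2.53
tcp_pos: [0.5281, -0.043, 0.0593]
tool_rot: [0.537, 0.844, 0.001, 0.001]
wrist_force: [0.3, 0.1, -0.4]
finger_gap: 0.178
```

```bash
python3 - <<'E'
from h import *
st()
snap("side","pics/s2.png")
crop("pics/s2.png","pics/s2c.png",200,170,300,245,6)
E
```

```text
t 2.53 tcp [ 0.5281 -0.043   0.0593] phi 115.06 zax [ 0.003 -0.    -1.   ] F [ 0.25  0.13 -0.39] gap mm 16.8 j [-0.19  0.09  1.59  0.    1.47 -2.2 ]
```

View pics/s2c.png

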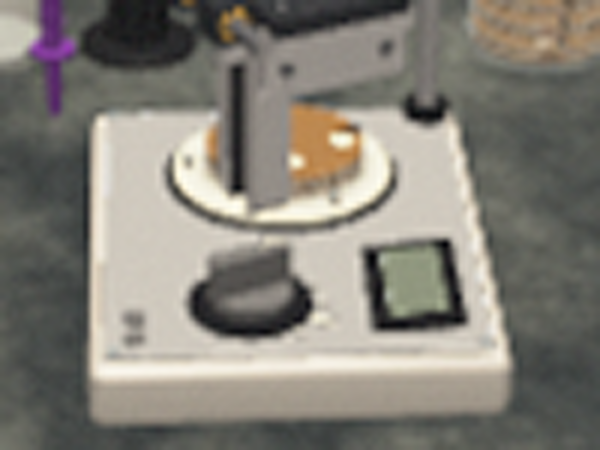

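```bash
python3 - <<'E'
from h import *
s=load("pics/s2.npz")
for p in ([.528,-.043,.059],[.526,-.043,.072],[.526,-.043,.078]):
  u=np.array(proj(s,p)); print(u,(u-[200,170])*6)
for i in range(3): st()
print(s["R"].round(3).tolist(),s["t"])
print(load("pics/side0.npz")["t"])
t=load("pics/t1.npz");u=np.array(proj(t,[.5245,-.0423,.118]));print((u-[200,160])*6)
E
```

```text
[241.47808712 214.93907591] [248.86852275 269.63445548]
[240.78487131 211.05746861] [244.70922788 246.34481163]
[240.78622032 209.2488218 ] [244.71732189 235.49293083]
t 2.58 tcp [ 0.5279 -0.043   0.0589] phi 115.05 zax [ 0.002 -0.    -1.   ] F [-0.25  0.49  0.76] gap mm 12.6 j [-0.19  0.09  1.59  0.    1.47 -2.2 ]
t 2.58 tcp [ 0.5279 -0.043   0.0589] phi 115.05 zax [ 0.002 -0.    -1.   ] F [-0.25  0.49  0.76] gap mm 12.6 j [-0.19  0.09  1.59  0.    1.47 -2.2 ]
t 2.58 tcp [ 0.5279 -0.043   0.0589] phi 115.05 zax [ 0.002 -0.    -1.   ] F [-0.25  0.49  0.76] gap mm 12.6 j [-0.19  0.09  1.59  0.    1.47 -2.2 ]
[[0.998, -0.054, 0.017], [-0.011, -0.48, -0.877], [0.055, 0.876, -0.48]] [-0.57182492  0.09413498  1.32590529]
[-0.57182492  0.09413498  1.32590529]
[418.47431231 288.69132728]
```

```bash
python3 - <<'E'
from h import *
s=load("pics/side0.npz");t=load("pics/top0.npz")
a=np.radians(63.5);e=np.array([np.cos(a),np.sin(a),0]);c=np.array([.2453,.4917,.1657])
for n,k in((0,s),(1,t)):
  print([np.round(proj(k,c+x),1).tolist() for x in(0*e,.047*e,-.047*e,.0595*e,-.0595*e)])
crop("pics/side0.png","pics/d1.png",110,30,210,120,7)
crop("pics/top0.png","pics/d2.png",20,270,130,350,7)
c=load("pics/s2.npz")
a=np.radians(115);e=np.array([np.cos(a),np.sin(a),0]);n=np.array([e[1],-e[0],0]);o=np.array([.528,-.043,.059])
segs=[]
for sg in(-1,1):
  q=[o+sg*(.0084+d)*e+w*n+[0,0,h] for h in(0,.06) for d,w in((0,-.008),(0,.008),(.0125,.008),(.0125,-.008),(0,-.008))]
  segs.append((q,(0,0,255) if sg<0 else (255,0,0)))
wire(c,"pics/s2.png","pics/d3.png",(200,170,300,245),7,segs)
E
```

```text
[[162.9, 118.1], [169.7, 114.5], [155.7, 121.9], [171.5, 113.6], [153.7, 122.9]]
[[95.3, 299.9], [81.9, 293.0], [108.8, 306.9], [78.3, 291.1], [112.4, 308.8]]
```

View pics/d1.png

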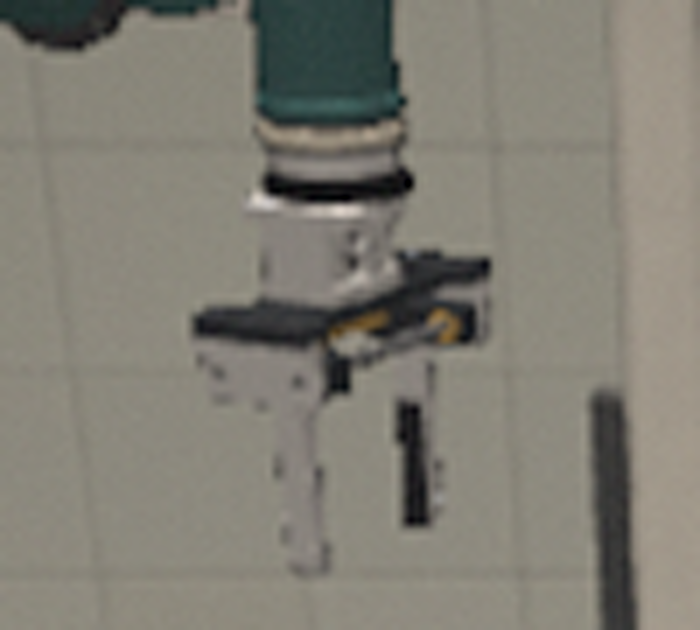

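View pics/d2.png

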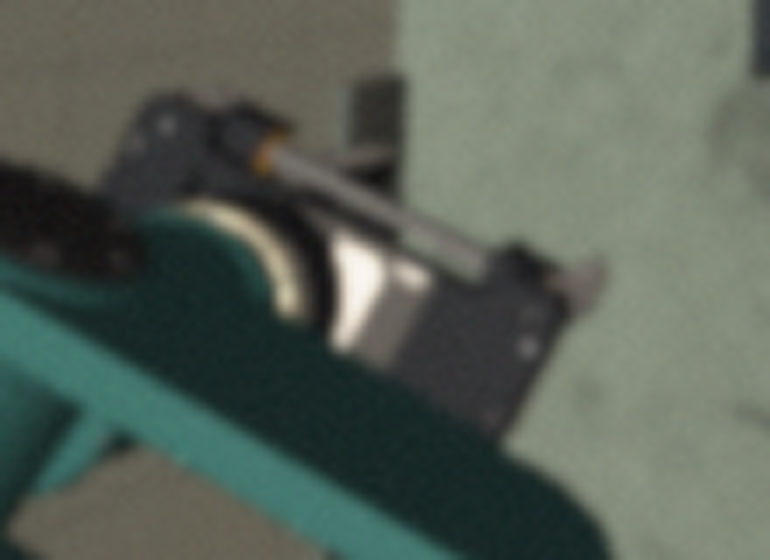

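View pics/d3.png

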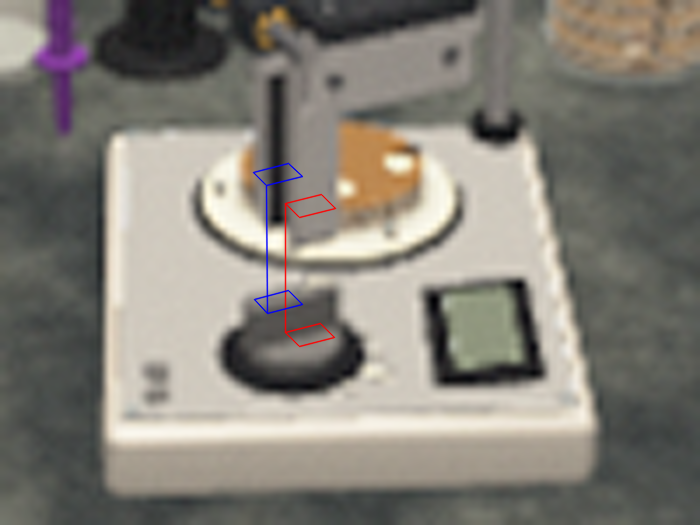

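Request:
move_arm(dp=[[0, 0, 0], [0, 0, 0], [0, 0, 0]], rotation=[[0, 0, 0], [0, 0, 0], [0, 0, 0]], jaw=[0.8, 0.8, 0.8])

```text
time: 2.83
tcp_pos: [0.5271, -0.0429, 0.0577]
tool_rot: [0.537, 0.844, 0.0, 0.0]
wrist_force: [1.0, -0.5, -0.3]
finger_gap: 0.085
```

```bash
python3 - <<'E'
from h import *
st();snap("side","pics/s3.png");snap("top","pics/t3.png");st()
crop("pics/s3.png","pics/s3c.png",190,110,320,240,6)
crop("pics/t3.png","pics/t3c.png",200,160,300,235,6)
E
```

```text
t 2.83 tcp [ 0.5271 -0.0429  0.0577] phi 115.05 zax [ 0.  0. -1.] F [ 1.01 -0.5  -0.27] gap mm 8.0 j [-0.19  0.09  1.59  0.    1.47 -2.2 ]
t 2.93 tcp [ 0.5269 -0.0429  0.0576] phi 115.05 zax [-0.  0. -1.] F [ 0.48 -0.25 -1.15] gap mm 8.0 j [-0.19  0.09  1.59  0.    1.47 -2.2 ]
```

View pics/s3c.png

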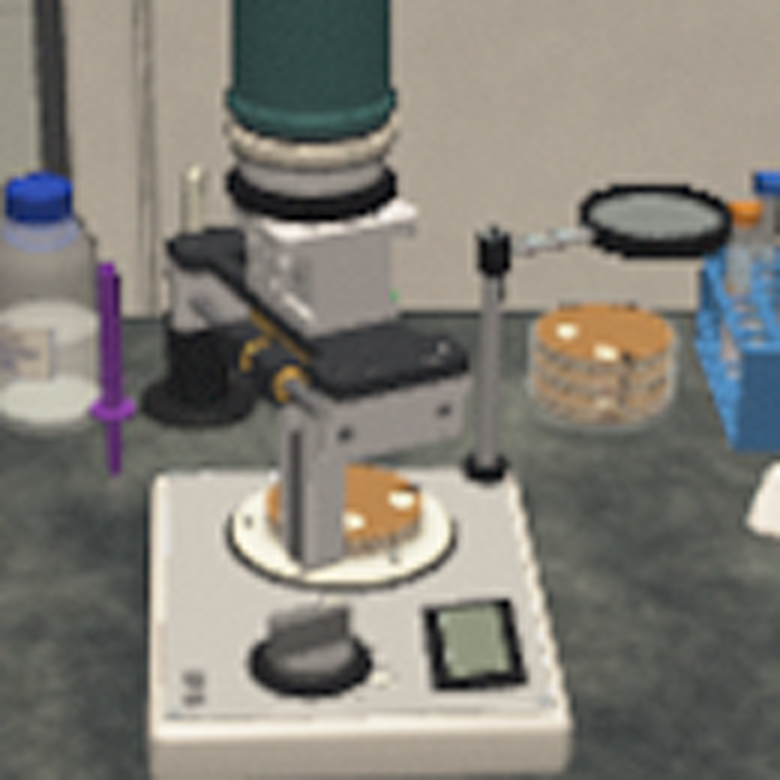

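View pics/t3c.png

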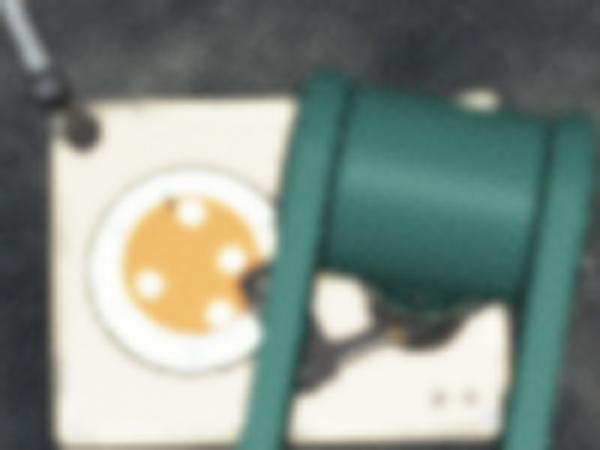

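```bash
python3 - <<'E'
from h import *
t=load("pics/t3.npz");s=load("pics/s3.npz")
for z in(.155,.2,.25): print(z,[plane(t,200+x/6,160+y/6,z).round(3).tolist() for x,y in((250,285),(320,380))])
# body wireframe hypotheses
a=np.radians(115);e=np.array([np.cos(a),np.sin(a),0]);n=np.array([e[1],-e[0],0])
def body(o):
  r=lambda h:[o+i*.0885*e+j*.0375*n+[0,0,h] for i,j in((1,1),(1,-1),(-1,-1),(-1,1),(1,1))]
  return r(.097)
def fing(o,g=.004):
  q=[]
  for sg in(-1,1):
    q.append([o+sg*(g+d)*e+w*n+[0,0,h] for h in(0,.08) for d,w in((0,-.008),(0,.008),(.0125,.008),(.0125,-.008),(0,-.008))])
  return q
for dz,nm in((0,"a"),(.045,"b")):
  o=np.array([.527,-.043,.0577+dz]); segs=[(body(o),(0,0,255))]+[(f,(255,0,0)) for f in fing(o)]
  wire(s,"pics/s3.png",f"pics/e_s{nm}.png",(190,110,320,240),3,segs); wire(t,"pics/t3.png",f"pics/e_t{nm}.png",(190,140,320,270),3,segs)
I=[cv2.imread(f"pics/e_{k}.png") for k in("sa","sb","ta","tb")]
o=np.vstack([np.hstack(I[:2]),np.hstack(I[2:])]);cv2.imwrite("pics/e.png",cv2.resize(o,(600,600)))
E
```

```text
0.155 [[0.524, 0.047, 0.155], [0.473, 0.01, 0.155]]
0.2 [[0.519, 0.044, 0.2], [0.47, 0.009, 0.2]]
0.25 [[0.513, 0.041, 0.25], [0.467, 0.008, 0.25]]
```

View pics/e.png

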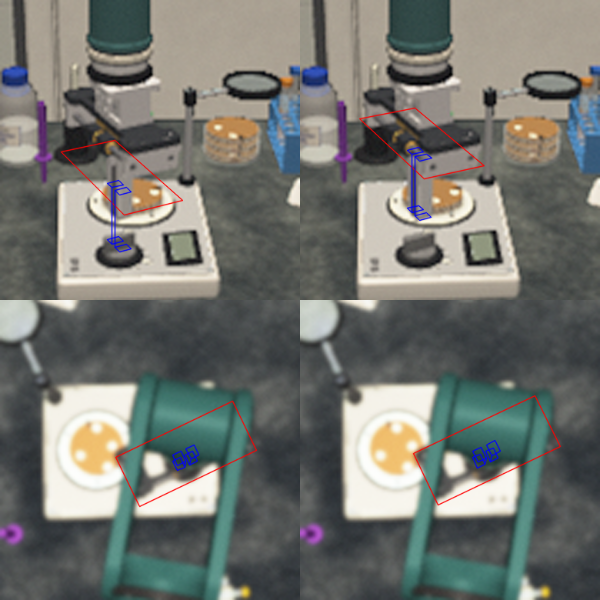

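Request:
move_arm(dp=[[0, 0, 0], [0, 0, 0], [0, 0, 1.5], [0, 0, 3], [0, 0, 3.5], [0, 0, 3.5], [0, 0, 3.5]], rotation=[[0, 0, 0], [0, 0, 0], [0, 0, 0], [0, 0, 0], [0, 0, 0], [0, 0, 0], [0, 0, 0]], jaw=[4, 4, 4, 4, 4, 4, 4])

```text
time: 3.52
tcp_pos: [0.5269, -0.0429, 0.0226]
tool_rot: [0.537, 0.844, -0.0, -0.0]
wrist_force: [0.1, -0.9, 1.0]
finger_gap: 0.431
```

```bash
python3 - <<'E'
from h import *
st();snap("side","pics/s4.png");
crop("pics/s4.png","pics/s4c.png",200,150,300,240,7)
E
```

```text
t 3.52 tcp [ 0.5269 -0.0429  0.0226] phi 115.05 zax [-0.  0. -1.] F [ 0.1  -0.89  0.95] gap mm 40.5 j [-0.19  0.11  1.63  0.    1.4  -2.2 ]
```

View pics/s4c.png

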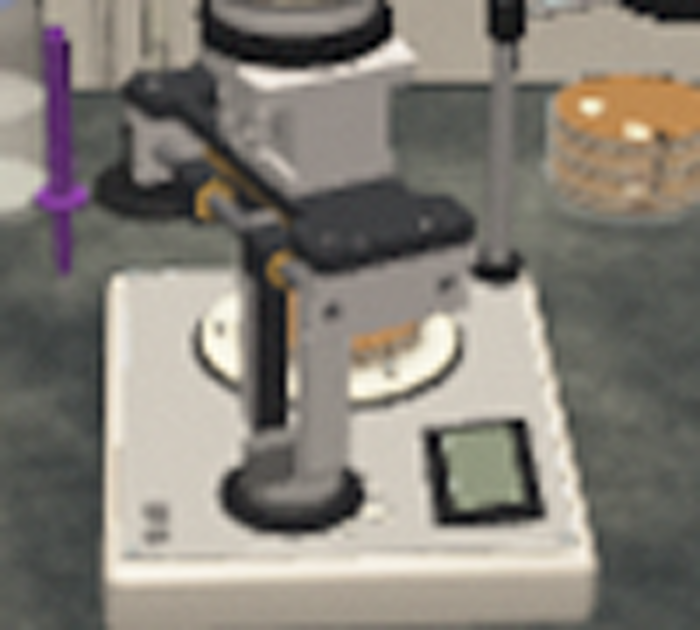

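```bash
python3 - <<'E'
from h import *
s=load("pics/s4.npz");I=[]
a=np.radians(115);e=np.array([np.cos(a),np.sin(a),0]);n=np.array([e[1],-e[0],0])
for dz in(.035,.042,.049):
  o=np.array([.527,-.043,.0226+dz]);segs=[]
  for sg in(-1,1):
    segs.append(([o+sg*(.02+d)*e+w*n+[0,0,h] for h in(0,.08) for d,w in((0,-.008),(0,.008),(.0125,.008),(.0125,-.008),(0,-.008))],(0,0,255)))
  wire(s,"pics/s4.png","pics/w.png",(225,175,265,230),12,segs);I.append(cv2.imread("pics/w.png"))
o=np.hstack(I);print(o.shape);cv2.imwrite("pics/w4.png",cv2.resize(o,(800,int(o.shape[0]*800/o.shape[1]))))
E
```

```text
(660, 1440, 3)
```

View pics/w4.png

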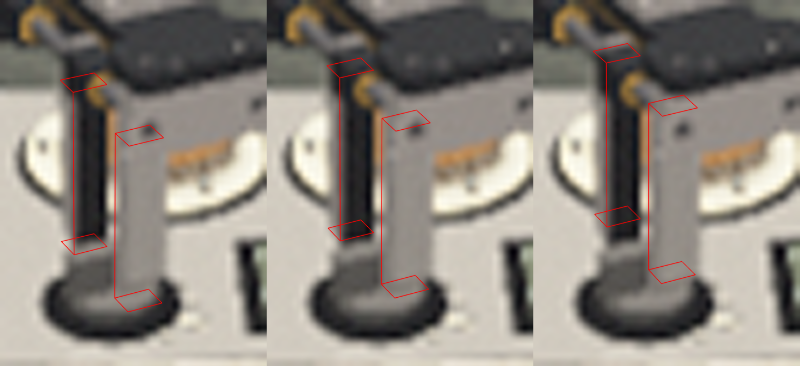

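Request:
move_arm(dp=[[0, 0, 0.4], [0, 0, 0.7], [0, 0, 0.7], [0, 0, 0.7], [0, 0, 0.7], [0, 0, 0.7], [0, 0, 0.7], [0, 0, 0.7]], rotation=[[0, 0, 0], [0, 0, 0], [0, 0, 0], [0, 0, 0], [0, 0, 0], [0, 0, 0], [0, 0, 0], [0, 0, 0]], jaw=[4, 4, 0.6, 0.6, 0.6, 0.6, 0.6, 0.6])

```text
time: 4.23
tcp_pos: [0.527, -0.0426, 0.0158]
tool_rot: [0.537, 0.844, 0.0, -0.0]
wrist_force: [0.7, 0.9, 0.8]
finger_gap: 0.11
```

```bash
python3 - <<'E'
from h import *
st();snap("side","pics/s5.png");st()
crop("pics/s5.png","pics/s5c.png",210,170,280,240,8)
E
```

```text
t 4.23 tcp [ 0.527  -0.0426  0.0158] phi 115.06 zax [ 0.  0. -1.] F [0.67 0.91 0.77] gap mm 10.3 j [-0.19  0.12  1.64  0.    1.38 -2.2 ]
t 4.28 tcp [ 0.527  -0.0426  0.0158] phi 115.06 zax [ 0.  0. -1.] F [-0.79  0.87  1.34] gap mm 10.8 j [-0.19  0.12  1.64  0.    1.38 -2.2 ]
```

View pics/s5c.png

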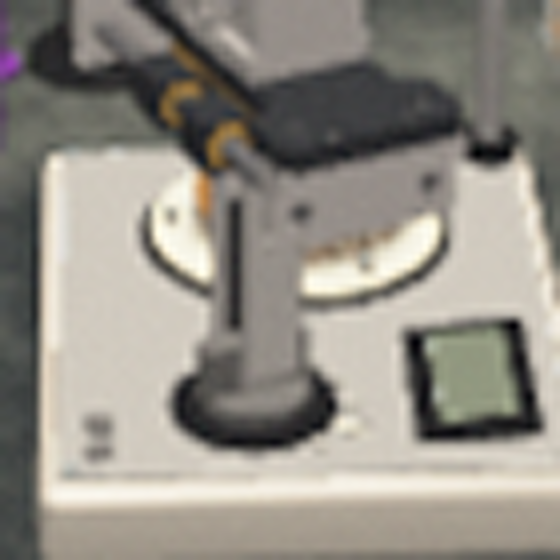

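Request:
move_arm(dp=[[0, 0, 0], [0, 0, 0], [0, 0, 0], [0, 0, 0], [0, 0, 0], [0, 0, 0], [0, 0, 0], [0, 0, 0], [0, 0, 0], [0, 0, 0]], rotation=[[0, 0, 0.11], [0, 0, 0.22], [0, 0, 0.33], [0, 0, 0.44], [0, 0, 0.44], [0, 0, 0.55], [0, 0, 0.66], [0, 0, 0.77], [0, 0, 0.88], [0, 0, 0.88]], jaw=[0.6, 0.6, 0.6, 0.6, 0.6, 0.6, 0.6, 0.6, 0.6, 0.6])

```text
time: 5.12
tcp_pos: [0.527, -0.0435, 0.0158]
tool_rot: [0.845, 0.535, -0.0, 0.0]
wrist_force: [-1.2, -1.7, 0.3]
finger_gap: 0.109
```

```bash
python3 - <<'E'
from h import *
st();print(manip.observe()["ft_torque"]);snap("side","pics/s6.png");st();print(manip.observe()["ft_torque"])
crop("pics/s6.png","pics/s6c.png",210,170,280,240,8)
E
```

```text
t 5.12 tcp [ 0.527  -0.0435  0.0158] phi 64.68 zax [ 0.    -0.001 -1.   ] F [-1.22 -1.67  0.27] gap mm 10.3 j [-0.19  0.12  1.64 -0.    1.38 -1.32]
[-0.17330148  0.11958811  0.12723555]
t 5.17 tcp [ 0.527  -0.0434  0.0158] phi 64.88 zax [ 0.    -0.001 -1.   ] F [-1.39 -0.81  2.3 ] gap mm 10.8 j [-0.19  0.12  1.64 -0.    1.38 -1.32]
[-0.27600341  0.13356691  0.12109917]
```

View pics/s6c.png

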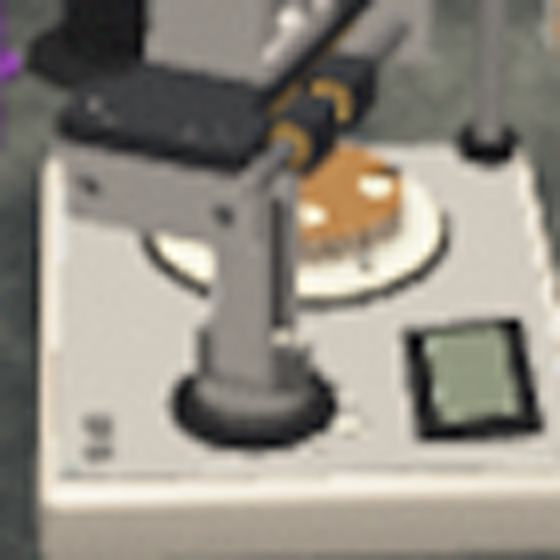

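Request:
move_arm(dp=[[0, 0, 0], [0, 0, 0], [0, 0, 0], [0, 0, -3], [0, 0, -7], [0, 0, -10], [0, 0, -10], [0, 0, -10]], rotation=[[0, 0, 0], [0, 0, 0], [0, 0, 0], [0, 0, 0], [0, 0, 0], [0, 0, 0], [0, 0, 0], [0, 0, 0]], jaw=[2.5, 4, 4, 4, 4, 4, 4, 4])

```text
time: 5.83
tcp_pos: [0.5288, -0.0431, 0.1183]
tool_rot: [0.845, 0.535, 0.002, 0.002]
wrist_force: [-0.3, -0.2, 0.1]
finger_gap: 0.426
```

```bash
python3 - <<'E'
from h import *
st();c=snap("side","pics/s7.png");I=[]
for d in(26,1.2,-23.8):
  wire(c,"pics/s7.png","pics/w.png",(222,198,272,238),16,[(bar(.527,-.0445,d),(0,0,255))] ); I.append(cv2.imread("pics/w.png"))
I=[cv2.imread("pics/w.png")*0]+I
crop("pics/s7.png","pics/w.png",222,198,272,238,16); I[0]=cv2.imread("pics/w.png")
o=np.vstack([np.hstack(I[:2]),np.hstack(I[2:])]);cv2.imwrite("pics/w7.png",cv2.resize(o,(750,600)))
E
```

```text
t 5.83 tcp [ 0.5288 -0.0431  0.1183] phi 64.7 zax [ 0.006 -0.001 -1.   ] F [-0.33 -0.15  0.07] gap mm 40.1 j [-0.19  0.05  1.5   0.    1.58 -1.32]
```

View pics/w7.png

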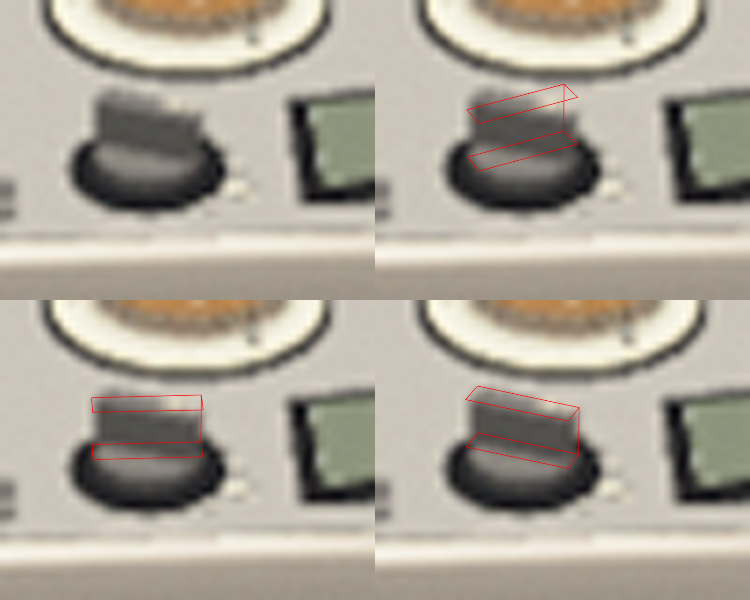

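```bash
python3 - <<'E'
from h import *
go(.468,.322,.17,90)
E
```

```text
dp [30.44, -20.95, -5.41] rot [0.001, -0.0, -0.442]
```

Request:
move_arm(dp=[[0, 0, -3], [4, -3, -5.4], [8, -5.4, -5.4], [12, -8.2, -5.4], [16, -11, -5.4], [20, -13.7, -5.4], [24, -16.5, -5.4], [28, -19.2, -5.4], [30.4, -20.9, -5.4], [30.4, -20.9, -5.4]], rotation=[[0, 0, 0], [0, 0, -0.06], [0, 0, -0.12], [0, 0, -0.18], [0, 0, -0.24], [0, 0, -0.3], [0, 0, -0.36], [0, 0, -0.44], [0, 0, -0.44], [0, 0, -0.44]], jaw=[4, 4, 4, 4, 4, 4, 4, 4, 4, 4])

```text
time: 6.72
tcp_pos: [0.4664, 0.3229, 0.1668]
tool_rot: [0.708, 0.707, -0.002, -0.001]
wrist_force: [-0.1, 0.7, -0.3]
finger_gap: 0.42
```

```bash
python3 - <<'E'
from h import *
c=snap("top","pics/t8.png");snap("side","pics/s8.png");st()
I=[]
crop("pics/t8.png","pics/w.png",250,192,290,222,10);I.append(cv2.imread("pics/w.png"))
for d in(-12,-18,-23.8):
  wire(c,"pics/t8.png","pics/w.png",(250,192,290,222),10,[(bar(.526,-.043,d),(0,0,255))]);I.append(cv2.imread("pics/w.png"))
cv2.imwrite("pics/w8.png",np.vstack([np.hstack(I[:2]),np.hstack(I[2:])]))
crop("pics/s8.png","pics/s8c.png",160,80,290,180,6)
crop("pics/s8.png","pics/s8d.png",222,198,272,238,16)
E
```

```text
t 6.82 tcp [0.4652 0.326  0.1662] phi 90.31 zax [-0.006 -0.    -1.   ] F [-0.2  -0.45  0.31] gap mm 40.1 j [ 0.51  0.13  1.32  0.    1.69 -1.07]
```

View pics/w8.png

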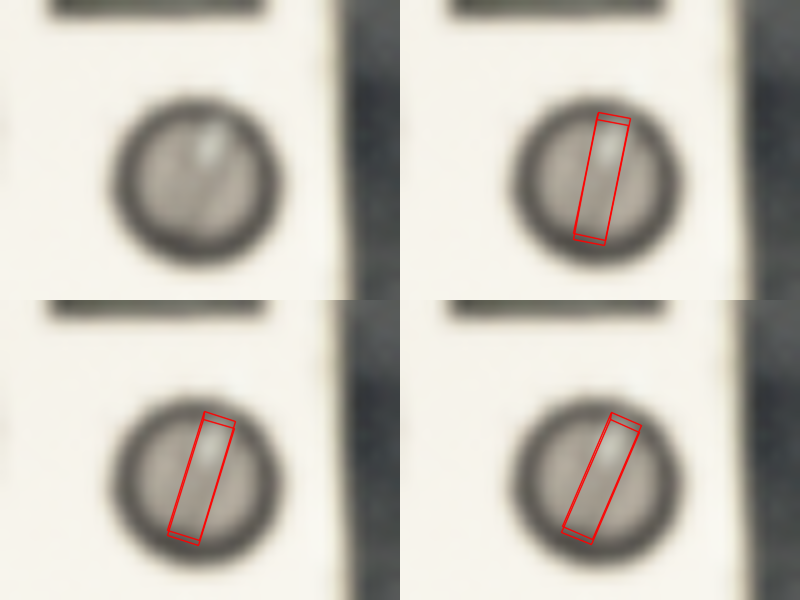

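View pics/s8c.png

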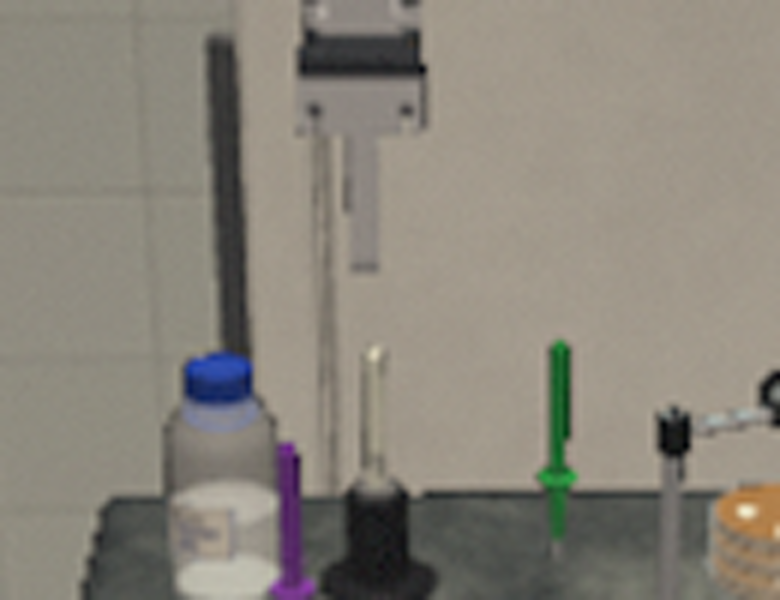

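View pics/s8d.png

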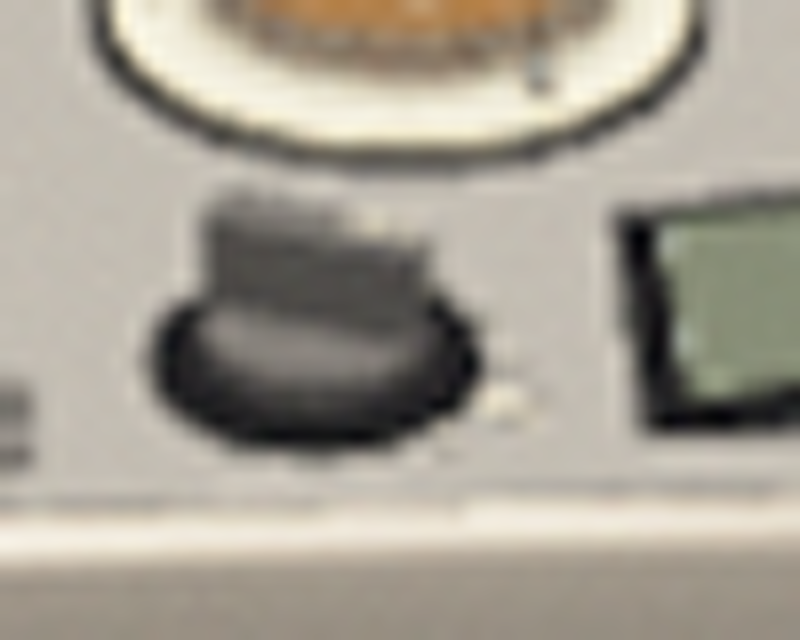

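```bash
python3 - <<'E'
from h import *
s=load("pics/s8.npz")
for z in(.19,.2,.205,.21,.215,.22): print(z,np.round(proj(s,[.465,.298,z]),1))
st();go(.468,.323,.066,90)
E
```

```text
0.19 [220.4 130. ]
0.2 [220.3 127.2]
0.205 [220.3 125.8]
0.21 [220.3 124.4]
0.215 [220.2 122.9]
0.22 [220.2 121.5]
t 6.82 tcp [0.4652 0.326  0.1662] phi 90.31 zax [-0.006 -0.    -1.   ] F [-0.2  -0.45  0.31] gap mm 40.1 j [ 0.51  0.13  1.32  0.    1.69 -1.07]
dp [-0.3, 0.34, 10.01] rot [-0.006, 0.0, 0.005]
```

Request:
move_arm(dp=[[0, 0, 0], [0, 0, 0], [0, 0, 0]], rotation=[[0, 0, 0], [0, 0, 0], [0, 0, 0]], jaw=[5, 5, 5])

```text
time: 7.07
tcp_pos: [0.4684, 0.3199, 0.1686]
tool_rot: [0.709, 0.706, -0.001, -0.0]
wrist_force: [-0.1, -0.4, 0.3]
finger_gap: 0.533
```

```bash
python3 -c "
from h import *
st();go(.468,.323,.066,90)"
```

```text
t 7.07 tcp [0.4684 0.3199 0.1686] phi 89.75 zax [-0.001 -0.001 -1.   ] F [-0.07 -0.38  0.26] gap mm 50.1 j [ 0.5   0.13  1.32 -0.    1.69 -1.07]
dp [0.33, -0.03, 10.26] rot [-0.001, 0.001, -0.004]
```

Request:
move_arm(dp=[[0.1, 0, 2], [0.1, 0, 4], [0.1, 0, 6], [0.1, 0, 8], [0.1, 0, 9.5], [0.1, 0, 10.2], [0.1, 0, 10.2], [0.1, 0, 10.2], [0.1, 0, 10.2]], rotation=[[0, 0, 0], [0, 0, 0], [0, 0, 0], [0, 0, 0], [0, 0, 0], [0, 0, 0], [0, 0, 0], [0, 0, 0], [0, 0, 0]], jaw=[5, 5, 5, 5, 5, 5, 5, 5, 5])

```text
time: 7.82
tcp_pos: [0.4695, 0.3223, 0.0691]
tool_rot: [0.708, 0.706, 0.001, 0.0]
wrist_force: [-0.2, 0.1, 0.4]
finger_gap: 0.531
```

```bash
python3 - <<'E'
from h import *
st();snap("side","pics/s9.png");snap("top","pics/t9.png");st()
crop("pics/s9.png","pics/s9c.png",180,90,260,190,6)
crop("pics/t9.png","pics/t9c.png",130,180,220,260,6)
E
```

```text
t 7.82 tcp [0.4695 0.3223 0.0691] phi 89.79 zax [ 0.002  0.001 -1.   ] F [-0.22  0.08  0.4 ] gap mm 49.9 j [ 0.5   0.17  1.48  0.    1.5  -1.07]
t 7.92 tcp [0.4695 0.3227 0.0693] phi 89.82 zax [ 0.003  0.001 -1.   ] F [-0.46  0.27  0.64] gap mm 49.8 j [ 0.5   0.17  1.48  0.    1.5  -1.07]
```

View pics/s9c.png

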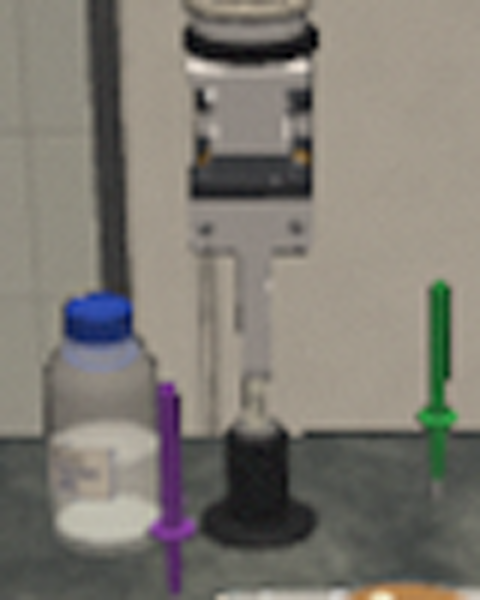

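View pics/t9c.png

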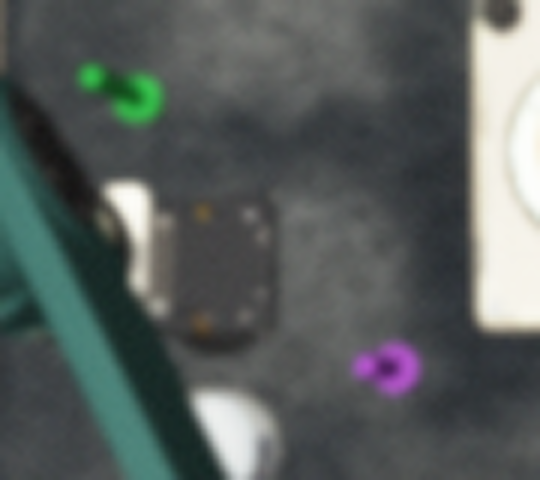

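Request:
move_arm(dp=[[0, 0, 0], [0, 0, 0], [0, 0, 0], [0, 0, 0], [0, 0, 0], [0, 0, 0], [0, 0, 0]], rotation=[[0, 0, 0], [0, 0, 0], [0, 0, 0], [0, 0, 0], [0, 0, 0], [0, 0, 0], [0, 0, 0]], jaw=[3, 0.8, 0.8, 0.8, 0.8, 0.8, 0.8], grip_force=30)

```text
time: 8.5
tcp_pos: [0.4683, 0.3223, 0.0675]
tool_rot: [0.708, 0.706, -0.0, -0.0]
wrist_force: [-0.1, 0.7, -0.2]
finger_gap: 0.137
```

```bash
python3 - <<'E'
from h import *
st()
E
```

```text
t 8.5 tcp [0.4683 0.3223 0.0675] phi 89.85 zax [-0. -0. -1.] F [-0.13  0.72 -0.17] gap mm 12.9 j [ 0.5   0.17  1.48  0.    1.49 -1.07]
```

Request:
move_arm(dp=[[0, 0, -1], [0, 0, -2], [0, 0, -3.5], [0, 0, -5], [0, 0, -7], [0, 0, -9], [0, 0, -11], [0, 0, -11], [0, 0, -11], [0, 0, -11]], rotation=[[0, 0, 0], [0, 0, 0], [0, 0, 0], [0, 0, 0], [0, 0, 0], [0, 0, 0], [0, 0, 0], [0, 0, 0], [0, 0, 0], [0, 0, 0]], jaw=[0.8, 0.8, 0.8, 0.8, 0.8, 0.8, 0.8, 0.8, 0.8, 0.8])

```text
time: 9.33
tcp_pos: [0.4681, 0.3222, 0.177]
tool_rot: [0.708, 0.706, -0.0, -0.0]
wrist_force: [0.2, 0.4, -1.2]
finger_gap: 0.132
```

```bash
python3 - <<'E'
from h import *
st();snap("side","pics/s10.png");st()
crop("pics/s10.png","pics/s10c.png",180,60,270,180,5)
go(.577,.086,.1785,90)
s=load("pics/s10.npz");o=manip.observe()["tcp_pos"]
print((np.array(proj(s,o-[0,0,.0575]))-[180,60])*5)
E
```

```text
t 9.33 tcp [0.4681 0.3222 0.177 ] phi 89.84 zax [-0.001 -0.    -1.   ] F [ 0.16  0.42 -1.25] gap mm 12.4 j [ 0.5   0.13  1.31  0.    1.71 -1.07]
t 9.38 tcp [0.4677 0.3219 0.1761] phi 89.84 zax [-0.002 -0.001 -1.   ] F [-0.26 -0.67 -0.66] gap mm 12.7 j [ 0.5   0.13  1.31  0.    1.71 -1.07]
dp [-23.56, 10.99, -0.23] rot [-0.002, 0.001, -0.003]
[208.4386565  433.96694652]
```

View pics/s10c.png

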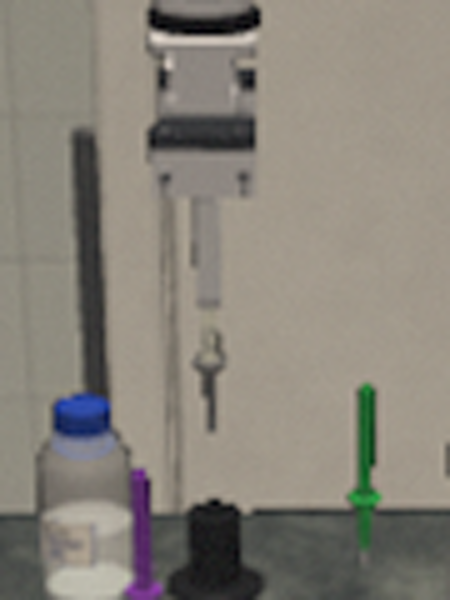

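Request:
move_arm(dp=[[-3.4, 1.6, 0], [-6.8, 3.2, 0], [-10.2, 4.8, 0], [-13.6, 6.4, 0], [-17, 8, 0], [-20.4, 9.5, 0], [-23.5, 11, 0], [-23.5, 11, 2], [-23.5, 11, 3.5], [-23.5, 11, 3.5]], rotation=[[0, 0, 0], [0, 0, 0], [0, 0, 0], [0, 0, 0], [0, 0, 0], [0, 0, 0], [0, 0, 0], [0, 0, 0], [0, 0, 0], [0, 0, 0]], jaw=[0.8, 0.8, 0.8, 0.8, 0.8, 0.8, 0.8, 0.8, 0.8, 0.8])

```text
time: 10.22
tcp_pos: [0.5747, 0.0859, 0.1365]
tool_rot: [0.709, 0.705, -0.004, -0.004]
wrist_force: [-0.2, 0.1, -0.9]
finger_gap: 0.133
```

Request:
move_arm(dp=[[0, 0, 0], [0, 0, 0], [0, 0, 0], [0, 0, 0], [0, 0, 0], [0, 0, 0]], rotation=[[0, 0, 0], [0, 0, 0], [0, 0, 0], [0, 0, 0], [0, 0, 0], [0, 0, 0]], jaw=[0.8, 0.8, 0.8, 0.8, 0.8, 0.8])

```text
time: 10.72
tcp_pos: [0.578, 0.0873, 0.1434]
tool_rot: [0.708, 0.706, 0.001, 0.0]
wrist_force: [-0.9, 0.3, -0.1]
finger_gap: 0.134
```

```bash
python3 - <<'E'
from h import *
st();snap("side","pics/s11.png");snap("top","pics/t11.png");st()
crop("pics/s11.png","pics/s11c.png",210,140,290,215,10)
crop("pics/t11.png","pics/t11c.png",200,160,280,235,8)
go(.577,.0865,.1385,90)
s=load("pics/s11.npz");o=manip.observe()["tcp_pos"]
print((np.array(proj(s,o-[0,0,.0575]))-[210,140])*10+4.5)
E
```

```text
t 10.72 tcp [0.578  0.0873 0.1434] phi 89.87 zax [ 0.001  0.    -1.   ] F [-0.87  0.32 -0.09] gap mm 12.6 j [ 0.05  0.17  1.33  0.    1.65 -1.52]
t 10.82 tcp [0.5779 0.0872 0.143 ] phi 89.86 zax [ 0.001  0.    -1.   ] F [ 0.61  1.08 -1.09] gap mm 12.1 j [ 0.05  0.17  1.33  0.    1.65 -1.52]
dp [-0.07, -0.09, 0.45] rot [0.001, -0.0, -0.002]
[469.25757515 461.1993217 ]
```

View pics/s11c.png

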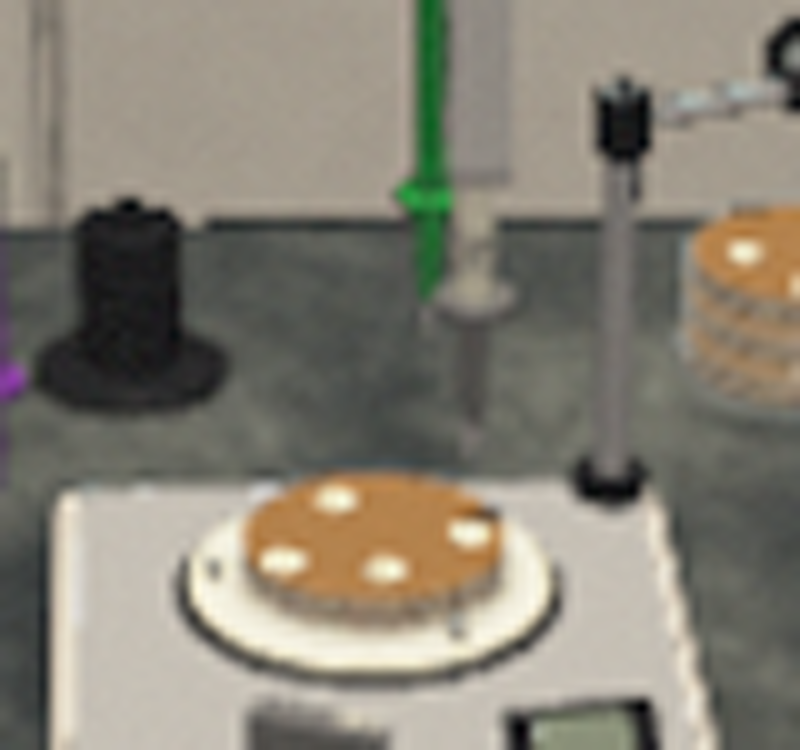

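View pics/t11c.png

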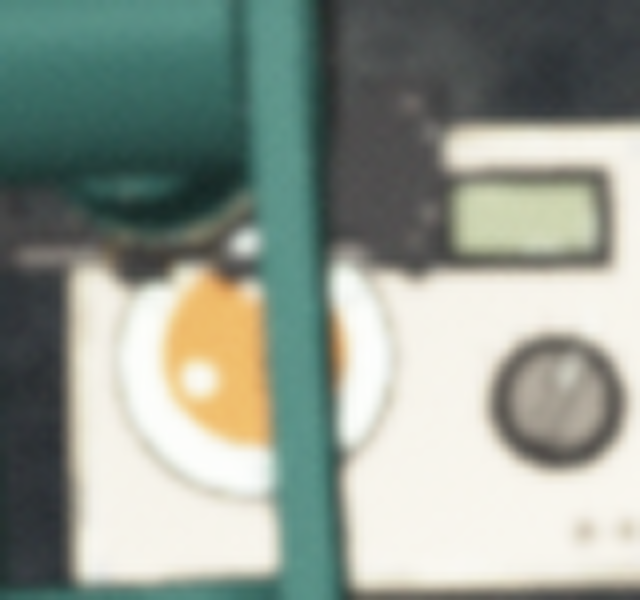

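Request:
move_arm(dp=[[-0.09, -0.12, 0.5], [-0.09, -0.12, 1], [-0.09, -0.12, 1.5], [-0.09, -0.12, 1.8], [-0.09, -0.12, 1.8], [-0.09, -0.12, 1.8], [-0.09, -0.12, 1.8], [-0.09, -0.12, 1.8]], rotation=[[0, 0, 0], [0, 0, 0], [0, 0, 0], [0, 0, 0], [0, 0, 0], [0, 0, 0], [0, 0, 0], [0, 0, 0]], jaw=[0.8, 0.8, 0.8, 0.8, 0.8, 0.8, 0.8, 0.8])

```text
time: 11.48
tcp_pos: [0.5768, 0.0862, 0.1249]
tool_rot: [0.708, 0.706, 0.0, 0.0]
wrist_force: [-0.9, 0.1, -0.3]
finger_gap: 0.131
```

```bash
python3 - <<'E'
from h import *
st();snap("side","pics/s12.png");st()
crop("pics/s12.png","pics/s12c.png",230,170,270,200,18)
s=load("pics/s12.npz");o=manip.observe()["tcp_pos"]
print((np.array(proj(s,o-[0,0,.0575]))-[230,170])*18+8.5)
E
```

```text
t 11.48 tcp [0.5768 0.0862 0.1249] phi 89.84 zax [ 0.001  0.    -1.   ] F [-0.85  0.11 -0.3 ] gap mm 12.3 j [ 0.05  0.17  1.36  0.    1.61 -1.52]
t 11.53 tcp [0.5768 0.0862 0.125 ] phi 89.84 zax [ 0.001  0.    -1.   ] F [ 0.23 -0.17 -0.48] gap mm 12.3 j [ 0.05  0.17  1.36  0.    1.61 -1.52]
[477.4130889  385.64416335]
```

View pics/s12c.png

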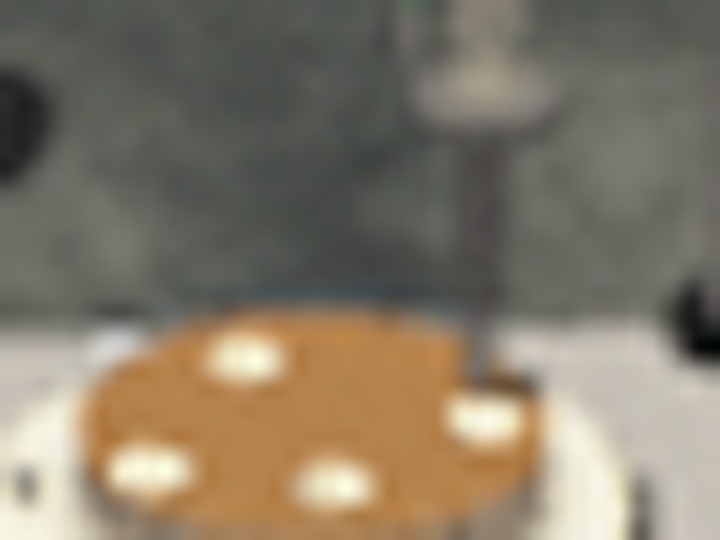

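Request:
move_arm(dp=[[0, 0.03, 0.2], [0, 0.03, 0.4], [0, 0.03, 0.55], [0, 0.03, 0.65], [0, 0.03, 0.75], [0, 0.03, 0.8], [0, 0.03, 0.8], [0, 0.03, 0.8]], rotation=[[0, 0, 0], [0, 0, 0], [0, 0, 0], [0, 0, 0], [0, 0, 0], [0, 0, 0], [0, 0, 0], [0, 0, 0]], jaw=[0.8, 0.8, 0.8, 0.8, 0.8, 0.8, 0.8, 0.8])

```text
time: 12.2
tcp_pos: [0.5769, 0.0861, 0.1168]
tool_rot: [0.708, 0.706, 0.0, 0.0]
wrist_force: [0.2, -0.8, -0.0]
finger_gap: 0.135
```

```bash
python3 - <<'E'
from h import *
st();snap("side","pics/s13.png");st()
crop("pics/s13.png","pics/s13c.png",230,170,270,200,18)
E
```

```text
t 12.2 tcp [0.5769 0.0861 0.1168] phi 89.84 zax [ 0.  0. -1.] F [ 0.21 -0.75 -0.03] gap mm 12.7 j [ 0.05  0.18  1.37  0.    1.59 -1.52]
t 12.25 tcp [0.5769 0.0861 0.1168] phi 89.84 zax [ 0.  0. -1.] F [-0.53  0.07 -0.37] gap mm 12.4 j [ 0.05  0.18  1.37  0.    1.59 -1.52]
```

View pics/s13c.png

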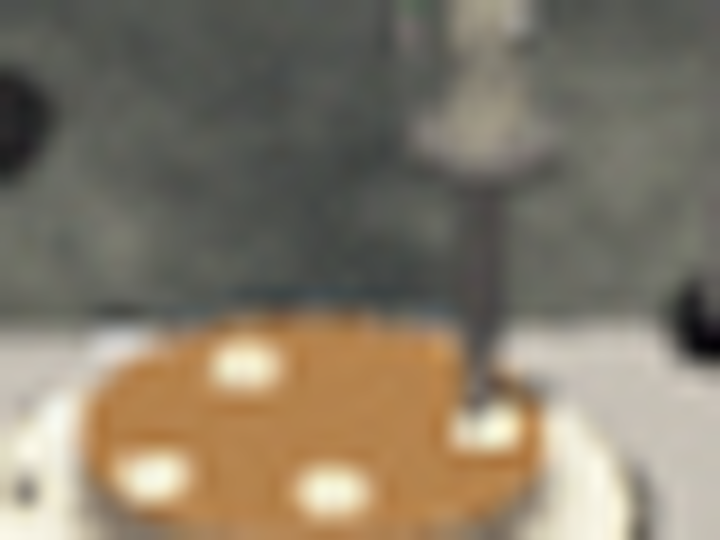

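```bash
cat >> h.py <<'E'
def pen(tip):
    x,y,z=tip; S=[]
    for h,r in((0,.0025),(.012,.0048),(.052,.0048),(.052,.013),(.057,.013)):
        S.append((circ(x,y,z+h,r),(0,0,255)))
    return S
E
python3 - <<'E'
from h import *
s=load("pics/s13.npz");tip=np.array([.5769,.0861,.0593])
dz=-.0017
S=pen(tip)+[(circ(cx,cy,.061+dz,.006),(255,0,0)) for cx,cy in((.5767,.0863),(.5494,.0642),(.5183,.0706),(.5362,.1106))]+[(circ(.547,.0865,.061+dz,.045),(0,255,0))]
wire(s,"pics/s13.png","pics/w13.png",(230,170,270,200),18,S)
E
```

```text
(no output)
```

View pics/w13.png

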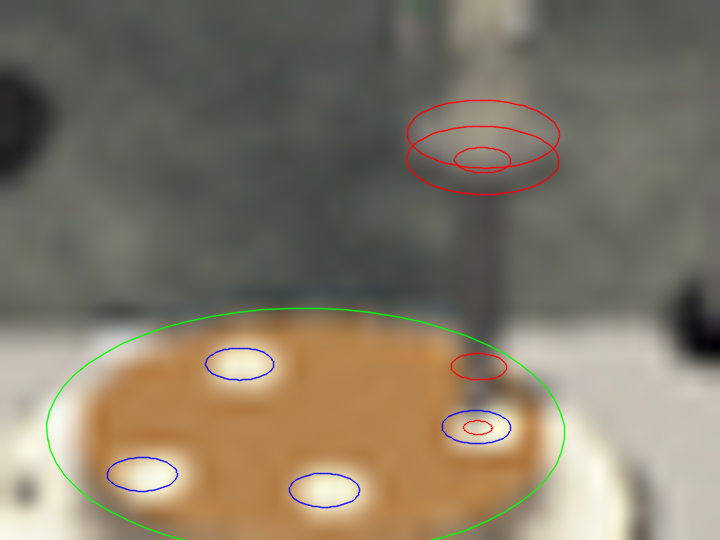

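```bash
python3 - <<'E'
from h import *
for a,n in(("s12",0),("s13",1)):
    im=cv2.imread(f"pics/{a}.png")[184:198,248:266]
    cv2.imwrite(f"pics/z{n}.png",cv2.resize(im,None,fx=20,fy=20,interpolation=cv2.INTER_NEAREST))
cv2.imwrite("pics/z.png",np.hstack([cv2.imread("pics/z0.png"),cv2.imread("pics/z1.png")]))
E
```

```text
(no output)
```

View pics/z.png

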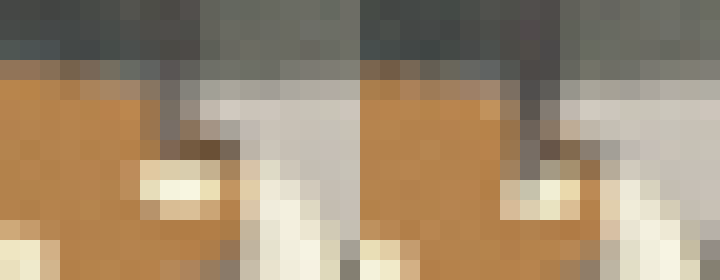

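Request:
move_arm(dp=[[0, 0, -0.5], [0, 0, -0.8], [-0.1, 0.1, -0.8], [-0.1, 0.1, -0.8], [-0.1, 0.1, -0.6], [-0.1, 0.1, -0.4], [-0.1, 0.1, -0.2], [-0.1, 0.1, 0], [-0.1, 0.1, 0.18], [-0.1, 0.1, 0.18]], rotation=[[0, 0, 0], [0, 0, 0], [0, 0, 0], [0, 0, 0], [0, 0, 0], [0, 0, 0], [0, 0, 0], [0, 0, 0], [0, 0, 0], [0, 0, 0]], jaw=[0.8, 0.8, 0.8, 0.8, 0.8, 0.8, 0.8, 0.8, 0.8, 0.8])

```text
time: 13.08
tcp_pos: [0.5778, 0.0851, 0.1148]
tool_rot: [0.708, 0.706, 0.0, 0.0]
wrist_force: [-0.4, 0.4, 1.8]
finger_gap: 0.131
```

Request:
move_arm(dp=[[0, 0, 0], [0, 0, 0], [0, 0, 0]], rotation=[[0, 0, 0], [0, 0, 0], [0, 0, 0]], jaw=[0.8, 0.8, 0.8])

```text
time: 13.33
tcp_pos: [0.5779, 0.0851, 0.1151]
tool_rot: [0.708, 0.706, 0.0, 0.0]
wrist_force: [-1.0, -0.0, 1.0]
finger_gap: 0.134
```

```bash
python3 - <<'E'
from h import *
st();snap("side","pics/s14.png");st()
crop("pics/s14.png","pics/s14c.png",230,170,270,200,18)
o=manip.observe()["tcp_pos"]
s=load("pics/s14.npz")
im=cv2.imread("pics/s14.png")[184:198,248:266]
cv2.imwrite("pics/z14.png",np.hstack([cv2.resize(im,None,fx=20,fy=20,interpolation=cv2.INTER_NEAREST)]))
E
```

```text
t 13.33 tcp [0.5779 0.0851 0.1151] phi 89.84 zax [ 0.  0. -1.] F [-1.02 -0.    1.03] gap mm 12.6 j [ 0.05  0.18  1.37  0.    1.59 -1.52]
t 13.38 tcp [0.5779 0.0851 0.1151] phi 89.84 zax [ 0.  0. -1.] F [-0.95 -0.26  2.3 ] gap mm 12.3 j [ 0.05  0.18  1.37  0.    1.59 -1.52]
```

View pics/s14c.png

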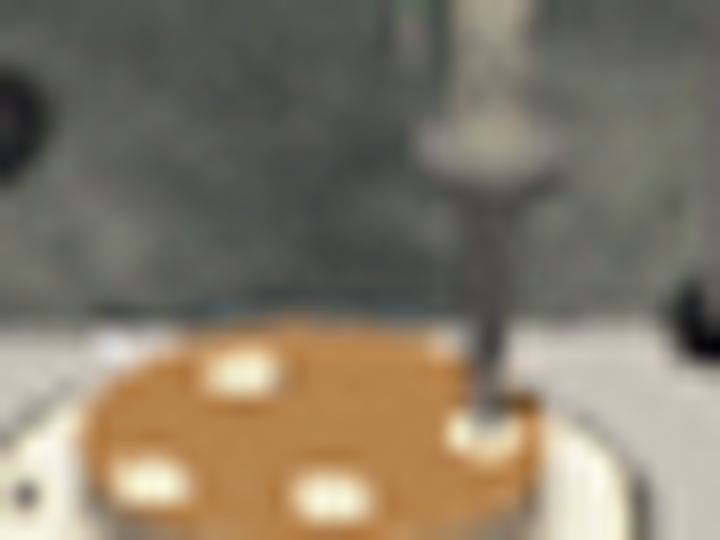

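View pics/z14.png

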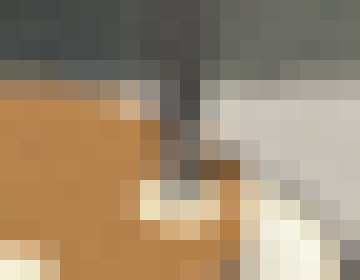

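Request:
move_arm(dp=[[0, 0, -0.5], [0, 0, -1.2], [0, 0, -1.5], [-1.1, -1.4, -1.5], [-2.2, -2.8, -1.5], [-2.2, -2.8, -1.5], [-2.2, -2.8, -1.5], [-2.2, -2.8, -1.5], [-2.2, -2.8, -1.5], [-2.2, -2.8, -1.5]], rotation=[[0, 0, 0], [0, 0, 0], [0, 0, 0], [0, 0, 0], [0, 0, 0], [0, 0, 0], [0, 0, 0], [0, 0, 0], [0, 0, 0], [0, 0, 0]], jaw=[0.8, 0.8, 0.8, 0.8, 0.8, 0.8, 0.8, 0.8, 0.8, 0.8])

```text
time: 14.22
tcp_pos: [0.5502, 0.0636, 0.1296]
tool_rot: [0.708, 0.706, 0.0, -0.0]
wrist_force: [-0.3, -0.2, -0.8]
finger_gap: 0.133
```

```bash
python3 - <<'E'
from h import *
st();snap("side","pics/s15.png");st()
crop("pics/s15.png","pics/s15c.png",230,170,270,200,18)
go(.5503,.0627,.1150,89.84)
E
```

```text
t 14.22 tcp [0.5502 0.0636 0.1296] phi 89.87 zax [ 0.  0. -1.] F [-0.34 -0.16 -0.77] gap mm 12.5 j [ 0.01  0.11  1.42  0.    1.61 -1.56]
t 14.27 tcp [0.5501 0.0636 0.1296] phi 89.87 zax [-0.  0. -1.] F [ 0.7   0.36 -0.88] gap mm 12.6 j [ 0.01  0.11  1.42  0.    1.61 -1.56]
dp [-0.09, 0.02, 1.46] rot [-0.0, -0.0, 0.0]
```

View pics/s15c.png

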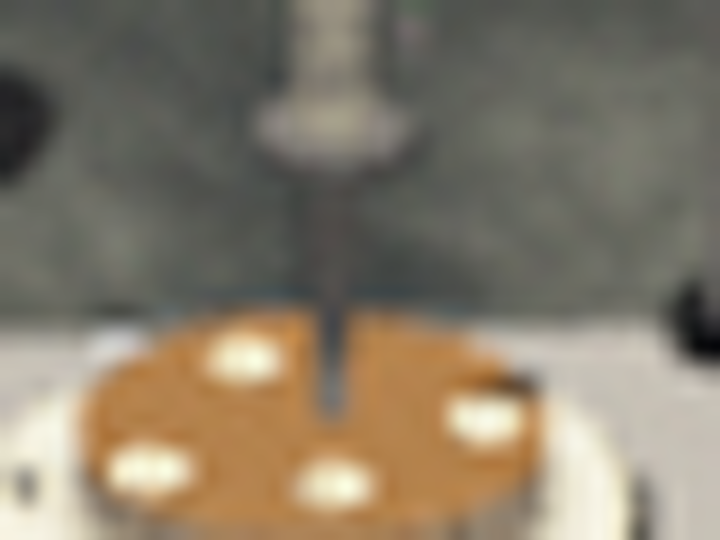

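```bash
python3 - <<'E'
from h import *
s=load("pics/s15.npz")
f=lambda p:((np.array(proj(s,p))-[230,170])*18+8.5).round(1)
tip=np.array([.5501,.0636,.0721])
print(f(tip),f(tip-[0,0,.0111]),f(tip+[0,-.005,0]),f(tip+[.001,0,0]),f(tip+[0,0,.01]),f(tip+[0,0,.052]))
im=cv2.imread("pics/s15.png")[184:198,240:258,:].astype(int)
print(im[:, 6:11].sum(2)//3)
wire(s,"pics/s15.png","pics/w15.png",(230,170,270,200),18,pen(tip))
E
```

```text
[328.8 425.7] [328.3 482.7] [329.9 439.7] [334.6 425.7] [329.3 374. ] [331.3 152.8]
[[ 73  71  77  75  72]
 [ 69  73  80  73  70]
 [ 72  71  77  73  73]
 [109  91  72  88 104]
 [131 104  72 102 124]
 [128 107  82 109 126]
 [130 115  98 122 132]
 [128 117 114 126 131]
 [131 120 114 128 130]
 [131 126 122 126 127]
 [128 128 127 128 127]
 [124 152 167 153 131]
 [152 201 220 224 174]
 [161 199 217 225 174]]
```

View pics/w15.png

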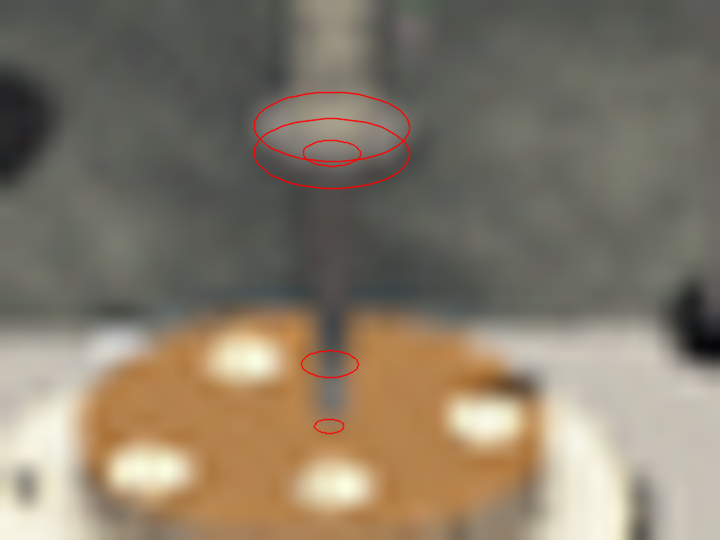

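```bash
python3 - <<'E'
from h import *
im=cv2.imread("pics/s15.png").astype(int)
d=(im[:,:,2]-im[:,:,0])[184:200,243:255]
print(d)
E
```

```text
[[  2   2   2   0   5   5   5   1  -1   0   0   2]
 [  3   1   0   1   2   6   2  -1  -2  -2  -2   1]
 [ -1  -3  -6  -3   1   6   1  -4  -5  -5  -1   0]
 [ 54  58  57  64  31  -3  35  45  45  34  19   5]
 [ 87  98 106 115  55  -4  60  90  93  81  67  55]
 [ 43  42  76 111  58   1  68 104 105 107 107 108]
 [ 42  35  71 109  62   7  74 107 103 103 104 104]
 [ 86  88 103 107  59   5  70 106 103 104 103 104]
 [104 103 105 107  64  15  70 105 102 102 104  99]
 [102 105 105 105  87  66  90 104 101 102 104  98]
 [103 103 103 103 107 105 107 105 103 104 102 105]
 [104 103 105 107  90  85  92 101 104 103 105 103]
 [102 102 103  80  57  44  40  74 103 103 104 104]
 [103 102 105  73  51  44  36  70 107 105 105 105]
 [105 105 107 100  88  84  91 103 105 105  96  90]
 [ 77  82  85  86  86  87  86  86  82  78  68  55]]
```

```bash
python3 - <<'E'
from h import *
for n in("s12","s14"):
    im=cv2.imread(f"pics/{n}.png").astype(int)
    print(n);print((im[:,:,2]-im[:,:,0])[186:198,251:263]);print(im[186:198,251:263].sum(2)//3)
E
```

```text
s12
[[ -3  -4  -3  -2   2   6   6   6   8  10   8   9]
 [ 42  33  20   4   0   5   6   7   8   8   8   9]
 [ 94  80  68  55  38  12   9  12  14  14  12  13]
 [105 106 108 110  79  20  22  20  17  18  17  18]
 [104 105 104 107  75  18  46  31  14  15  18  18]
 [102 105 102 108  91  43  52  52  32  20  18  18]
 [103 103 103  98  64  50  43  54  75  47  24  20]
 [102 102 102  97  45  24  23  55  97  58  23  22]
 [104 103 104 106  76  69  67  85 105  49  20  20]
 [104 103 103 105 105 105 107 107  99  40  22  21]
 [105 104 103 103 104 104 108  99  65  33  24  21]
 [106 106 104 106 107  93  81  58  33  30  27  22]]
[[ 70  69  73  77  74  72  74  91 101 104 103 103]
 [ 97 103 107 102  96  86  93 108 109 107 105 117]
 [122 130 133 132 116 104 128 157 164 159 156 166]
 [131 129 130 133 116 109 138 183 200 194 196 191]
 [130 130 129 131 116 110 115 148 161 184 192 191]
 [130 127 129 127 119 103  90  80 103 178 195 189]
 [130 130 128 140 195 198 198 172 130 192 212 196]
 [129 130 129 139 212 236 239 212 146 199 228 221]
 [128 130 127 125 145 184 186 162 129 195 232 235]
 [127 128 128 129 127 12
[... 659 characters left out ...]
03 104 104 107 107  90  37  19  20]
 [104 103 103 103 105 107 100  90  58  28  22  21]]
[[ 71  72  73  80  73  73  75  85  97 103 103 103]
 [ 88  91  90  91  87  80  72  96 109 107 104 116]
 [124 125 130 152 141  95  70 141 166 159 157 166]
 [133 135 145 169 147  94  77 170 199 196 196 195]
 [129 131 128 130 113  91 103 172 197 193 192 191]
 [130 130 131 130 118 107 109 140 153 181 194 191]
 [130 128 129 130 127 115  89  84  90 166 181 185]
 [128 129 129 139 200 162 147 165 139 188 189 163]
 [128 129 129 143 213 194 200 196 143 200 225 211]
 [129 129 128 127 141 168 176 148 124 195 233 239]
 [128 130 128 130 128 126 126 128 122 186 225 235]
 [126 129 130 129 129 128 134 133 116 187 223 233]]
```

Request:
move_arm(dp=[[-0.14, 0.03, 0], [-0.14, 0.03, 0.3], [-0.14, 0.03, 0.6], [-0.14, 0.03, 0.9], [-0.14, 0.03, 1.1], [-0.14, 0.03, 1.3], [-0.14, 0.03, 1.46], [-0.14, 0.03, 1.46], [-0.14, 0.03, 1.46], [-0.14, 0.03, 1.46]], rotation=[[0, 0, 0], [0, 0, 0], [0, 0, 0], [0, 0, 0], [0, 0, 0], [0, 0, 0], [0, 0, 0], [0, 0, 0], [0, 0, 0], [0, 0, 0]], jaw=[0.8, 0.8, 0.8, 0.8, 0.8, 0.8, 0.8, 0.8, 0.8, 0.8])

```text
time: 15.1
tcp_pos: [0.5501, 0.0618, 0.1156]
tool_rot: [0.708, 0.706, 0.0, 0.0]
wrist_force: [-0.7, 0.6, 2.2]
finger_gap: 0.132
```

```bash
python3 - <<'E'
from h import *
st();snap("side","pics/s16.png");st()
crop("pics/s16.png","pics/s16c.png",230,170,270,200,18)
im=cv2.imread("pics/s16.png").astype(int)
print((im[:,:,2]-im[:,:,0])[188:203,243:255]);print(im[188:203,243:255].sum(2)//3)
E
```

```text
t 15.1 tcp [0.5501 0.0618 0.1156] phi 89.84 zax [ 0.  0. -1.] F [-0.72  0.63  2.17] gap mm 12.4 j [ 0.01  0.11  1.45  0.    1.58 -1.56]
t 15.15 tcp [0.5501 0.0618 0.1156] phi 89.84 zax [ 0.  0. -1.] F [-1.43  0.34  2.39] gap mm 12.3 j [ 0.01  0.11  1.45  0.    1.58 -1.56]
[[ 68  77  84  61  20   2   8  55  68  57  49  29]
 [ 77  75  92  83  23   1  28  91 110 108  99  71]
 [ 30  32  71  79  23   0  38  94 107 105 105 108]
 [ 47  50  77  87  30  -4  47  93 105 105 103 104]
 [110 106 109  92  37  -4  56  98 105 104 104 105]
 [105 104 104  99  44  -5  70 103 103 104 105  99]
 [103 103 103 109  56  10  81 107 105 103 106  99]
 [103 101 104 107  59  25  82 106 105 103 101 105]
 [104 104 105  92  48  17  66  98 105 105 104 104]
 [103 103 106  79  42  16  45  76 106 103 104 106]
 [104 104 104  86  58  43  49  77 108 105 107 110]
 [100 105 106 109 102  99 106 106 101  93  86  80]
 [ 71  75  76  78  76  77  79  76  72  61  50  39]
 [ 36  35  37  39  41  40  37  33  35  33  35  36]
 [ 36  40  39  38  38  41  38  34  37  35  36  31]]
[[120 126 121 104  83  74  78 113 122 123 131 139]
 [187 189 158 109  85  73  86 119 134 132 139 154]
 [232 231 179 108  82  74  90 120 131 131 129 126]
 [209 201 155 112  85  72  95 123 130 129 130 130]
 [123 125 130 120  91  73 101 125 130 129 129 127]
 [130 128 129 126  94  70 107 127 132 130 128 137]
 [130 131 130 132 111  92 119 134 129 129 129 143]
 [129 130 127 129 118 109 123 129 131 130 130 126]
 [131 127 129 157 143 125 156 146 128 130 130 129]
 [128 128 126 184 202 172 198 168 129 131 132 130]
 [130 130 127 160 191 177 180 156 127 129 129 130]
 [135 132 130 128 127 129 128 130 135 133 131 127]
 [130 122 126 132 128 131 121 122 130 127 131 120]
 [131 121 128 137 139 137 117 119 124 125 128 111]
 [134 126 118 121 122 119 111 119 133 143 147 143]]
```

View pics/s16c.png

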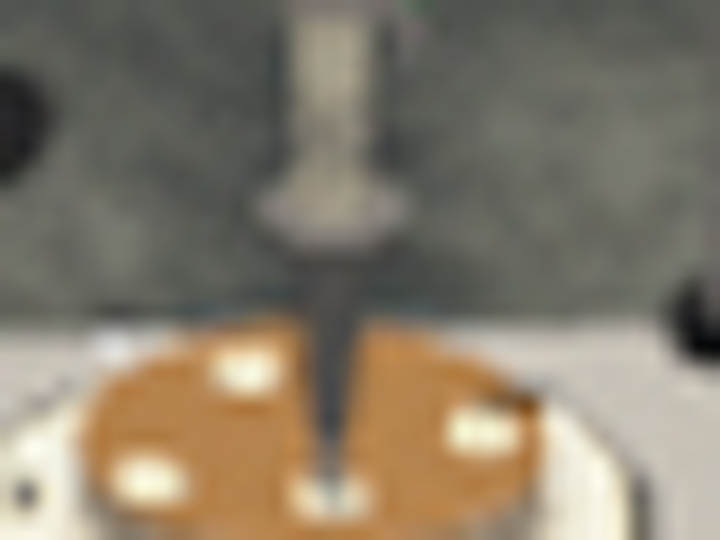

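Request:
move_arm(dp=[[0, 0, 0.05], [0, 0, 0.1], [0, 0, 0.1], [0, 0, 0.1]], rotation=[[0, 0, 0], [0, 0, 0], [0, 0, 0], [0, 0, 0]], jaw=[0.8, 0.8, 0.8, 0.8])

```text
time: 15.48
tcp_pos: [0.5501, 0.0618, 0.1144]
tool_rot: [0.708, 0.706, 0.0, 0.0]
wrist_force: [-1.2, 0.9, 3.1]
finger_gap: 0.134
```

```bash
python3 - <<'E'
from h import *
def dip(n):
    im=cv2.imread(n).astype(float); a=cv2.imread("pics/s11.png").astype(float)
    return cv2.phaseCorrelate(a[178:206,236:246].mean(2)[:,:],im[178:206,236:246].mean(2)[:,:])
st();snap("side","pics/s17.png");st()
crop("pics/s17.png","pics/s17c.png",230,170,270,200,18)
# centroid row of colony3 region (left) as dip gauge
for n in("s0","s11","s12","s13","s14","s15","s16","s17"):
    f="pics/side0.png" if n=="s0" else f"pics/{n}.png"
    im=cv2.imread(f).astype(float); w=np.clip(im[:,:,0]-100,0,None)
    r=w[192:200,234:243]; print(n,(r.sum(1)*np.arange(192,200)).sum()/r.sum())
E
```

```text
t 15.48 tcp [0.5501 0.0618 0.1144] phi 89.84 zax [ 0.  0. -1.] F [-1.22  0.85  3.08] gap mm 12.6 j [ 0.01  0.11  1.45  0.    1.58 -1.56]
t 15.53 tcp [0.5501 0.0618 0.1144] phi 89.84 zax [ 0.  0. -1.] F [-1.45  0.03  2.89] gap mm 12.4 j [ 0.01  0.11  1.45  0.    1.58 -1.56]
s0 195.99039172209905
s11 196.0042735042735
s12 195.98945147679325
s13 195.99530148786218
s14 196.27089783281733
s15 195.99575371549895
s16 196.22248062015504
s17 196.30977130977132
```

```bash
python3 - <<'E'
from h import *
for n in("s0","s11","s12","s13","s14","s15","s16","s17"):
    f="pics/side0.png" if n=="s0" else f"pics/{n}.png"
    im=cv2.imread(f).astype(float); out=[]
    for r0,r1,c0,c1 in((186,195,240,246),(193,201,235,241)):
        w=np.clip(im[r0:r1,c0:c1,0]-75,0,None); out.append((w.sum(1)*np.arange(r0,r1)).sum()/w.sum())
    print(n,np.round(out,2))
E
```

```text
s0 [189.22 196.97]
s11 [189.25 196.98]
s12 [189.26 196.97]
s13 [189.64 197.1 ]
s14 [189.74 197.2 ]
s15 [189.21 196.96]
s16 [189.75 197.16]
s17 [189.96 197.27]
```

```bash
cat >> h.py <<'E'
from scipy.ndimage import shift as _sh
def dipgauge(fn,ref="pics/s11.png",boxes=((188,193,240,247),(194,199,234,242))):
    a=cv2.imread(ref).astype(float);b=cv2.imread(fn).astype(float);o=[]
    for r0,r1,c0,c1 in boxes:
        best=min((( _sh(a,(d,0,0),order=3)[r0:r1,c0:c1]-b[r0:r1,c0:c1])**2).sum()*1. and (((_sh(a[180:210],(d,0,0),order=3)[r0-180:r1-180,c0:c1]-b[r0:r1,c0:c1])**2).sum(),d) for d in np.arange(-.5,2,.05))
        o.append(best[1])
    return np.round(np.array(o)/.29,2)
E
python3 - <<'E'
from h import *
for n in("s12","s13","s14","s15","s16","s17"): print(n,"dip mm",dipgauge(f"pics/{n}.png"))
E
```

```text
s12 dip mm [-0. -0.]
s13 dip mm [1.38 1.21]
s14 dip mm [2.41 2.24]
s15 dip mm [-0. -0.]
s16 dip mm [2.07 1.9 ]
s17 dip mm [3.28 3.28]
```

Request:
move_arm(dp=[[0, 0, -0.5], [0, 0, -1.2], [0, 0, -1.5], [0.3, -1.6, -1.5], [0.66, -3.1, -1.5], [0.66, -3.1, -1.5], [0.66, -3.1, -1.5], [0.66, -3.1, -1.5], [0.66, -3.1, -1.5], [0.66, -3.1, -1.5]], rotation=[[0, 0, 0], [0, 0, 0], [0, 0, 0], [0, 0, 0], [0, 0, 0], [0, 0, 0], [0, 0, 0], [0, 0, 0], [0, 0, 0], [0, 0, 0]], jaw=[0.8, 0.8, 0.8, 0.8, 0.8, 0.8, 0.8, 0.8, 0.8, 0.8])

```text
time: 16.37
tcp_pos: [0.5196, 0.0683, 0.1291]
tool_rot: [0.708, 0.706, 0.0, 0.0]
wrist_force: [0.1, 0.3, 0.5]
finger_gap: 0.137
```

```bash
python3 - <<'E'
from h import *
st();snap("side","pics/s18.png");st()
crop("pics/s18.png","pics/s18c.png",230,170,270,200,18)
im=cv2.imread("pics/s18.png").astype(int)
print((im[:,:,2]-im[:,:,0])[186:201,232:246])
go(.5191,.0684,.1142,89.84)
E
```

```text
t 16.37 tcp [0.5196 0.0683 0.1291] phi 89.83 zax [ 0.  0. -1.] F [0.07 0.3  0.49] gap mm 12.9 j [ 0.02  0.04  1.5   0.    1.61 -1.55]
t 16.42 tcp [0.5195 0.0684 0.129 ] phi 89.83 zax [-0.  0. -1.] F [ 0.2  -0.66 -0.76] gap mm 12.6 j [ 0.02  0.04  1.5   0.    1.61 -1.55]
[[  7   6   6   6   5   5   7   3   1  -1  -2   0  -4  -4]
 [  9   9  10   4   3   3   4   1  15  28  37  53  57  56]
 [ 12  10  12   6   2   2   1  25  66  79  77  87  97 106]
 [ 16  15  15   8  13  18   6  66 105  92  58  44  43  75]
 [ 17  16  14  28  63  53   8  70 109  85  57  41  35  69]
 [ 18  20  33  70 108  61   7  71 106 103  97  86  90 101]
 [ 26  24  64 104 107  67  25  77 105 103 104 104 106 103]
 [ 20  25  69 106 106  89  77  96 104 102 102 102 102 103]
 [ 19  21  65 107 108  92  93 104 106 105 103 104 102 103]
 [ 20  20  49 101  66  44  46  47  75 104 101 103 101 103]
 [ 30  28  33  73  54  32  35  32  66 105 103 104 103 105]
 [ 31  25  26  36  61  62  74  83  97 104 102 102 105 105]
 [ 25  27  31  30  31  44  67  82  91  99 105 105 104 106]
 [ 20  26  34  31  35  36  34  35  52  72  74  76  81  84]
 [ 21  22  27  32  31  33  35  32  32  33  36  37  42  49]]
dp [0.0, -0.04, 1.48] rot [-0.0, -0.0, -0.0]
```

View pics/s18c.png

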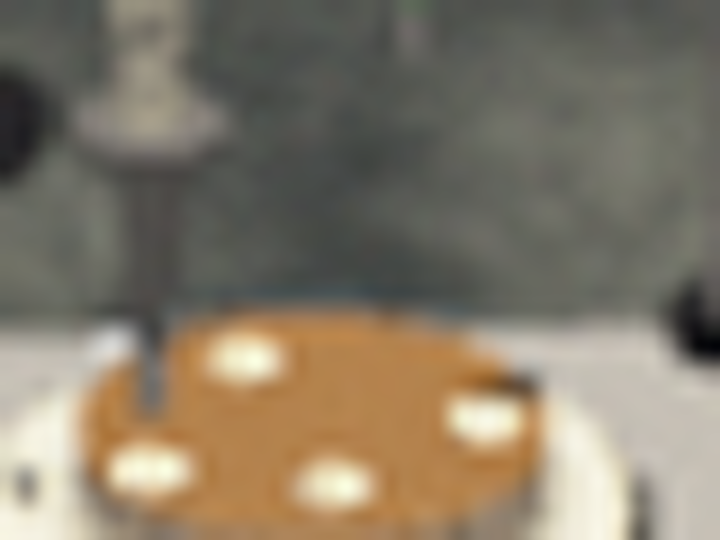

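Request:
move_arm(dp=[[0, -0.02, 0.3], [0, -0.02, 0.6], [0, -0.02, 0.9], [0, -0.02, 1.1], [0, -0.02, 1.3], [0, -0.02, 1.5], [0, -0.02, 1.52], [0, -0.02, 1.52], [0, -0.02, 1.52]], rotation=[[0, 0, 0], [0, 0, 0], [0, 0, 0], [0, 0, 0], [0, 0, 0], [0, 0, 0], [0, 0, 0], [0, 0, 0], [0, 0, 0]], jaw=[0.8, 0.8, 0.8, 0.8, 0.8, 0.8, 0.8, 0.8, 0.8])

```text
time: 17.17
tcp_pos: [0.5189, 0.0685, 0.1145]
tool_rot: [0.708, 0.706, 0.0, 0.0]
wrist_force: [-0.8, 0.9, 2.2]
finger_gap: 0.135
```

```bash
python3 - <<'E'
from h import *
st();snap("side","pics/s19.png");st()
crop("pics/s19.png","pics/s19c.png",230,170,270,200,18)
print(dipgauge("pics/s19.png",boxes=((188,193,242,248),(190,195,254,259),(193,199,244,252))))
E
```

```text
t 17.17 tcp [0.5189 0.0685 0.1145] phi 89.84 zax [ 0. -0. -1.] F [-0.77  0.94  2.22] gap mm 12.7 j [ 0.02  0.04  1.52 -0.    1.58 -1.55]
t 17.22 tcp [0.519  0.0685 0.1145] phi 89.84 zax [ 0.001 -0.    -1.   ] F [-0.81 -0.03  2.63] gap mm 12.6 j [ 0.02  0.04  1.52 -0.    1.58 -1.55]
[3.28 2.93 3.28]
```

View pics/s19c.png

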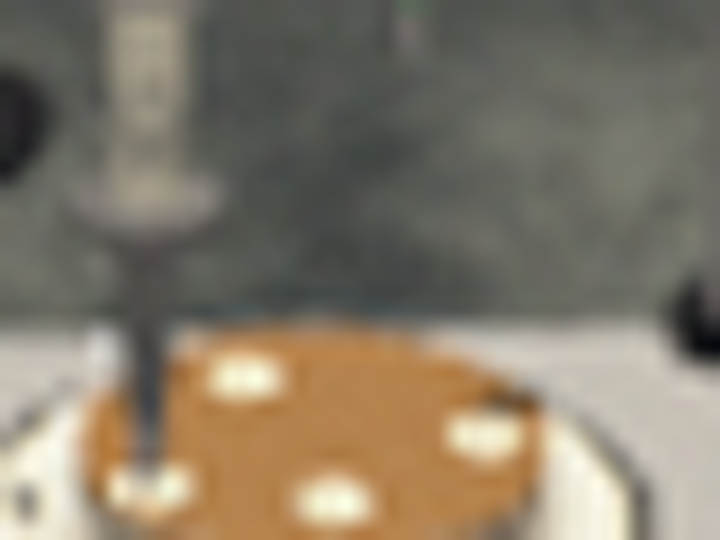

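Request:
move_arm(dp=[[0, 0, -0.5], [0, 0, -1.2], [0, 0, -1.5], [2, 0.9, -1.5], [3.95, 1.8, -1.5], [3.95, 1.8, -1.5], [3.95, 1.8, -1.5], [3.95, 1.8, -1.5], [3.95, 1.8, -1.5], [3.95, 1.8, -1.5]], rotation=[[0, 0, 0], [0, 0, 0], [0, 0, 0], [0, 0, 0], [0, 0, 0], [0, 0, 0], [0, 0, 0], [0, 0, 0], [0, 0, 0], [0, 0, 0]], jaw=[0.8, 0.8, 0.8, 0.8, 0.8, 0.8, 0.8, 0.8, 0.8, 0.8])

```text
time: 18.05
tcp_pos: [0.5368, 0.1072, 0.129]
tool_rot: [0.708, 0.706, -0.0, 0.0]
wrist_force: [-0.8, -0.1, -0.5]
finger_gap: 0.132
```

```bash
python3 - <<'E'
from h import *
st();snap("side","pics/s20.png");st()
crop("pics/s20.png","pics/s20c.png",230,170,270,200,18)
im=cv2.imread("pics/s20.png").astype(int)
print((im[:,:,2]-im[:,:,0])[180:195,237:250]);print(im.sum(2)[180:195,237:250]//3)
go(.537,.108,.1142,89.84)
E
```

```text
t 18.05 tcp [0.5368 0.1072 0.129 ] phi 89.79 zax [-0. -0. -1.] F [-0.8  -0.08 -0.51] gap mm 12.4 j [ 0.09  0.09  1.44 -0.    1.61 -1.47]
t 18.1 tcp [0.5368 0.1073 0.129 ] phi 89.79 zax [-0. -0. -1.] F [-0.53 -0.31 -0.02] gap mm 12.8 j [ 0.09  0.09  1.44 -0.    1.61 -1.47]
[[  5   5   3   2   0   5   5   3  -1   0  -2  -1   0]
 [  8   5   1   4   2   2   7   5   2   0   0   1   2]
 [  9   7   5   4   2   4   5   3   2   2  -3   1   1]
 [  9   6   6   5   4   5   5   5   3   1   1  -1   2]
 [  7   6   6   5   6   5   5   4   3   1  -2   2   0]
 [  9   4   3   5   4   3   7   2   2  -1  -1   1  -1]
 [  6   4   2   0   1  -1   2  -1  -6  -2  -2  -5  -6]
 [  4   3   0  14  28  37  55  58  55  56  54  55  57]
 [  5  21  42  67  81  78  85  97 107 109 107 108 108]
 [ 31  61  98 109  91  58  44  42  73 104 103 104 103]
 [ 98 107 105 104  86  57  43  36  69 103 103 101 103]
 [103 104 102 102 104  96  86  90 101 104 101 103 101]
 [104 101 103 102 103 105 103 103 103 104 102 101 102]
 [105 102 102 104 101 101 101 101 104 103 103 102 103]
 [ 89  91 100 104 101 103 101 102 102 102 104 103 103]]
[
[... 170 characters left out ...]
101  94  92  85  78  84  82  76  74  70  68  69]
 [108  97  92  91  90  85 104  90  78  78  73  70  68]
 [102  93  86  88  94  88 108  92  75  71  72  73  72]
 [ 94  95  89  85  83  82  98  94  82  81  86  83  82]
 [ 82  92 104  98  98  97 106 114 115 116 117 118 115]
 [151 125 124 121 121 148 166 154 135 129 127 131 131]
 [177 146 130 126 152 205 221 223 175 125 128 128 127]
 [124 126 127 125 160 201 217 222 174 126 126 129 129]
 [129 127 129 128 126 140 149 136 125 126 128 129 129]
 [125 130 127 131 127 126 128 127 127 126 129 130 127]
 [127 124 128 127 131 129 128 128 128 129 127 126 128]
 [154 151 132 123 127 129 129 129 131 126 126 125 126]]
dp [0.07, 0.02, 1.48] rot [-0.0, 0.0, -0.001]
```

View pics/s20c.png

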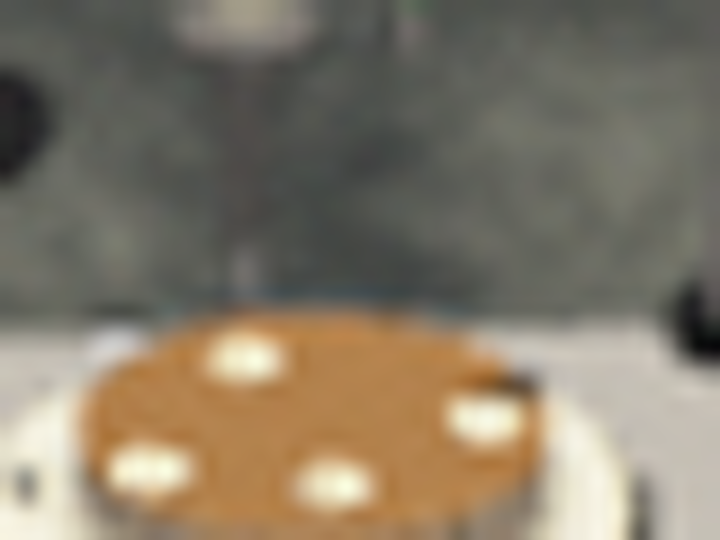

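Request:
move_arm(dp=[[0.03, 0.05, 0.3], [0.03, 0.05, 0.6], [0.03, 0.05, 0.9], [0.03, 0.05, 1.1], [0.03, 0.05, 1.3], [0.03, 0.05, 1.5], [0.03, 0.05, 1.53], [0.03, 0.05, 1.53], [0.03, 0.05, 1.53]], rotation=[[0, 0, 0], [0, 0, 0], [0, 0, 0], [0, 0, 0], [0, 0, 0], [0, 0, 0], [0, 0, 0], [0, 0, 0], [0, 0, 0]], jaw=[0.8, 0.8, 0.8, 0.8, 0.8, 0.8, 0.8, 0.8, 0.8])

```text
time: 18.85
tcp_pos: [0.5376, 0.1082, 0.1142]
tool_rot: [0.708, 0.706, 0.0, 0.0]
wrist_force: [-0.4, -0.7, 1.8]
finger_gap: 0.132
```

```bash
python3 - <<'E'
from h import *
st();snap("side","pics/s21.png");st()
crop("pics/s21.png","pics/s21c.png",230,170,270,200,18)
print(dipgauge("pics/s21.png",boxes=((194,199,234,242),(190,195,254,259),(193,199,244,252))))
print(dipgauge("pics/s14.png",boxes=((194,199,234,242),(193,199,244,252))))
E
```

```text
t 18.85 tcp [0.5376 0.1082 0.1142] phi 89.84 zax [ 0.  0. -1.] F [-0.38 -0.66  1.82] gap mm 12.4 j [ 0.1   0.1   1.46 -0.    1.58 -1.47]
t 18.9 tcp [0.5376 0.1082 0.1142] phi 89.84 zax [ 0.001  0.    -1.   ] F [-0.2   0.44  2.65] gap mm 12.3 j [ 0.1   0.1   1.46 -0.    1.58 -1.47]
[3.28 3.28 3.28]
[2.24 2.59]
```

View pics/s21c.png

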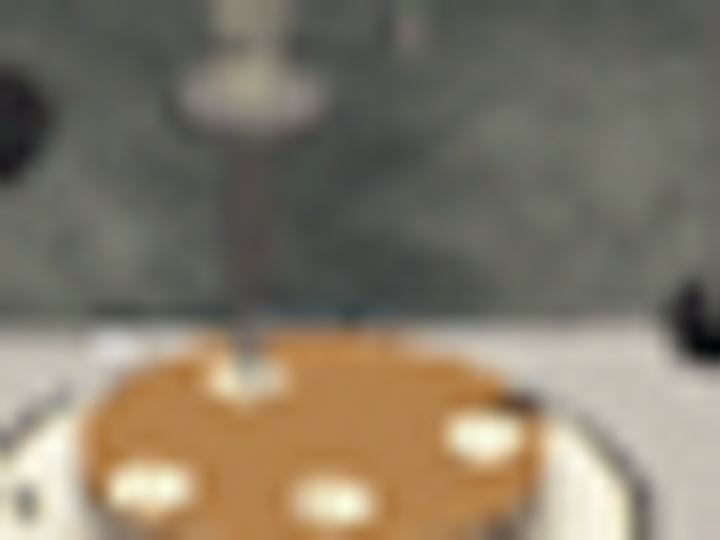

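Request:
move_arm(dp=[[0, 0, -1], [0, 0, -3], [0, 0, -6.3], [3, -1, -6.3], [7, -2.3, -6.3], [11, -3.6, -6.3], [15, -4.9, -6.3], [18.5, -6, -6.3], [21.4, -6.9, -6.3], [21.4, -6.9, -6.3]], rotation=[[0, 0, 0], [0, 0, 0], [0, 0, 0], [0, 0, 0], [0, 0, 0], [0, 0, 0], [0, 0, 0], [0, 0, 0], [0, 0, 0], [0, 0, 0]], jaw=[0.8, 0.8, 0.8, 0.8, 0.8, 0.8, 0.8, 0.8, 0.8, 0.8])

```text
time: 19.73
tcp_pos: [0.4667, 0.3278, 0.1765]
tool_rot: [0.706, 0.709, 0.001, -0.002]
wrist_force: [0.2, -0.6, -0.5]
finger_gap: 0.136
```

Request:
move_arm(dp=[[0, 0, 0], [0, 0, 0], [0, 0, 0], [0, 0, 0], [0, 0, 0], [0, 0, 0], [0, 0, 0], [0, 0, 0]], rotation=[[0, 0, 0], [0, 0, 0], [0, 0, 0], [0, 0, 0], [0, 0, 0], [0, 0, 0], [0, 0, 0], [0, 0, 0]], jaw=[0.8, 0.8, 0.8, 0.8, 0.8, 0.8, 0.8, 0.8])

```text
time: 20.4
tcp_pos: [0.4693, 0.3221, 0.1768]
tool_rot: [0.708, 0.706, 0.0, -0.0]
wrist_force: [-0.0, -0.3, -1.3]
finger_gap: 0.136
```

```bash
python3 - <<'E'
from h import *
st();snap("side","pics/s22.png");st()
crop("pics/s22.png","pics/s22c.png",195,120,245,180,10)
go(.4683,.3223,.130,89.84)
E
```

```text
t 20.4 tcp [0.4693 0.3221 0.1768] phi 89.8 zax [ 0.  0. -1.] F [-0.04 -0.35 -1.35] gap mm 12.8 j [ 0.5   0.13  1.31  0.    1.71 -1.07]
t 20.45 tcp [0.4692 0.3222 0.1767] phi 89.81 zax [ 0.  0. -1.] F [-0.85  0.69 -1.45] gap mm 12.7 j [ 0.5   0.13  1.31  0.    1.71 -1.07]
dp [0.01, -0.09, 4.67] rot [0.0, -0.0, -0.001]
```

View pics/s22c.png

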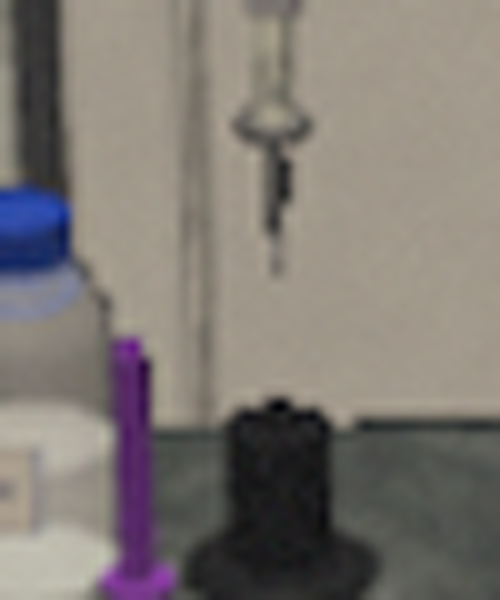

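Request:
move_arm(dp=[[0, -0.03, 1.5], [0, -0.03, 3], [0, -0.03, 4.5], [0, -0.03, 5.3], [0, -0.03, 5.8], [0, -0.03, 6.2], [0, -0.03, 6.6], [0, -0.03, 7], [0, -0.03, 7], [0, -0.03, 7]], rotation=[[0, 0, 0], [0, 0, 0], [0, 0, 0], [0, 0, 0], [0, 0, 0], [0, 0, 0], [0, 0, 0], [0, 0, 0], [0, 0, 0], [0, 0, 0]], jaw=[0.8, 0.8, 0.8, 0.8, 0.8, 0.8, 0.8, 0.8, 0.8, 0.8])

```text
time: 21.28
tcp_pos: [0.4689, 0.3225, 0.1069]
tool_rot: [0.708, 0.706, 0.0, 0.0]
wrist_force: [-1.4, -0.2, -0.6]
finger_gap: 0.131
```

```bash
python3 - <<'E'
from h import *
st();snap("side","pics/s23.png");st()
crop("pics/s23.png","pics/s23c.png",195,120,245,180,10)
E
```

```text
t 21.28 tcp [0.4689 0.3225 0.1069] phi 89.84 zax [ 0.  0. -1.] F [-1.42 -0.19 -0.64] gap mm 12.3 j [ 0.5   0.15  1.42  0.    1.57 -1.07]
t 21.33 tcp [0.469  0.3226 0.1072] phi 89.84 zax [ 0.001  0.    -1.   ] F [ 0.61 -0.18 -0.41] gap mm 12.5 j [ 0.5   0.15  1.42  0.    1.57 -1.07]
```

View pics/s23c.png

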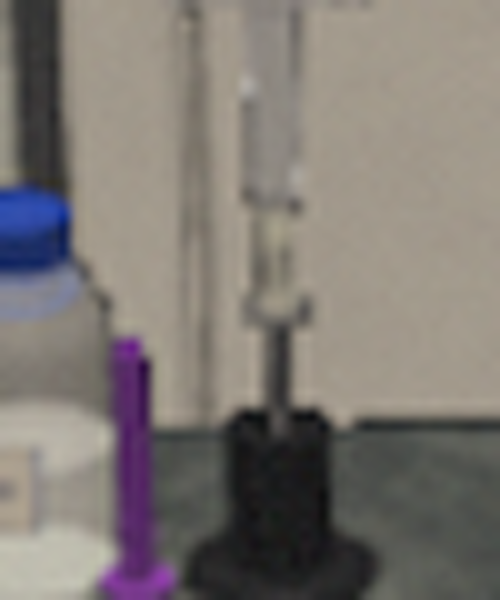

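Request:
move_arm(dp=[[0, 0, 0.6], [0, 0, 1.2], [0, 0, 1.8], [0, 0, 2.4], [0, 0, 3], [0, 0, 3.4], [0, 0, 3.7], [0, 0, 3.85], [0, 0, 3.85], [0, 0, 3.85]], rotation=[[0, 0, 0], [0, 0, 0], [0, 0, 0], [0, 0, 0], [0, 0, 0], [0, 0, 0], [0, 0, 0], [0, 0, 0], [0, 0, 0], [0, 0, 0]], jaw=[0.8, 0.8, 0.8, 0.8, 0.8, 0.8, 0.8, 0.8, 0.8, 0.8])

```text
time: 22.17
tcp_pos: [0.469, 0.3225, 0.0684]
tool_rot: [0.708, 0.706, 0.0, 0.0]
wrist_force: [0.2, -0.4, -0.6]
finger_gap: 0.132
```

```bash
python3 - <<'E'
from h import *
st();snap("side","pics/s24.png");st()
crop("pics/s24.png","pics/s24c.png",195,120,245,180,10)
E
```

```text
t 22.17 tcp [0.469  0.3225 0.0684] phi 89.84 zax [ 0.  0. -1.] F [ 0.22 -0.37 -0.56] gap mm 12.4 j [ 0.5   0.17  1.48  0.    1.5  -1.07]
t 22.22 tcp [0.4691 0.3226 0.0686] phi 89.84 zax [ 0.001  0.    -1.   ] F [ 0.23  0.42 -0.84] gap mm 12.2 j [ 0.5   0.17  1.48  0.    1.5  -1.07]
```

View pics/s24c.png

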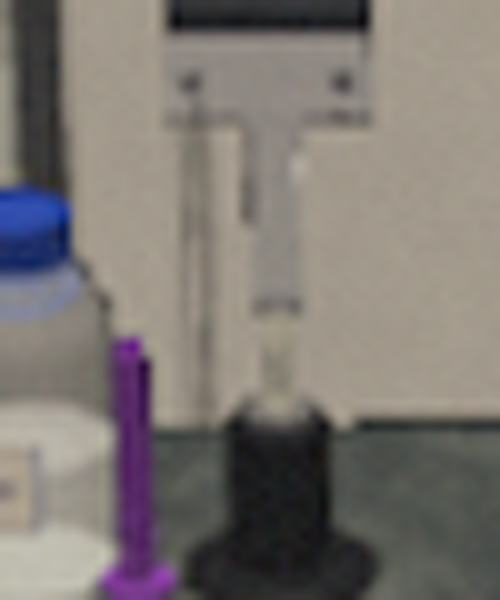

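Request:
move_arm(dp=[[0, 0, 0.1], [0, 0, 0.1], [0, 0, 0.1], [0, 0, 0.1], [0, 0, 0.1], [0, 0, 0.1]], rotation=[[0, 0, 0], [0, 0, 0], [0, 0, 0], [0, 0, 0], [0, 0, 0], [0, 0, 0]], jaw=[0.8, 0.8, 2, 4, 5, 5])

```text
time: 22.72
tcp_pos: [0.4689, 0.3225, 0.0673]
tool_rot: [0.708, 0.706, 0.0, 0.0]
wrist_force: [-0.6, -1.0, -0.0]
finger_gap: 0.379
```

Request:
move_arm(dp=[[0, 0, -1], [0, 0, -3], [0, 0, -6], [0, 0, -10], [0, 0, -13], [0, 0, -13], [0, 0, -13]], rotation=[[0, 0, 0], [0, 0, 0], [0, 0, 0], [0, 0, 0], [0, 0, 0], [0, 0, 0], [0, 0, 0]], jaw=[5, 5, 5, 5, 5, 5, 5])

```text
time: 23.3
tcp_pos: [0.4702, 0.3233, 0.2011]
tool_rot: [0.708, 0.706, 0.003, 0.001]
wrist_force: [-1.3, 0.5, -0.9]
finger_gap: 0.532
```

```bash
python3 - <<'E'
from h import *
st();snap("side","pics/s25.png");snap("top","pics/t25.png");st()
a=cv2.imread("pics/side0.png");b=cv2.imread("pics/s25.png")
A=[cv2.resize(i[120:245,170:330],None,fx=2.5,fy=2.5,interpolation=cv2.INTER_CUBIC) for i in(a,b)]
t=[cv2.resize(cv2.imread(f"pics/{n}.png")[125:265,130:300],(400,329),interpolation=cv2.INTER_CUBIC) for n in("top0","t25")]
o=np.vstack([np.hstack(A)[:, :800],np.hstack(t)]);o=cv2.resize(o,None,fx=.93,fy=.93);print(o.shape);cv2.imwrite("pics/f.png",o)
E
```

```text
t 23.3 tcp [0.4702 0.3233 0.2011] phi 89.84 zax [ 0.006  0.003 -1.   ] F [-1.25  0.49 -0.91] gap mm 50.0 j [ 0.5   0.12  1.26  0.    1.75 -1.07]
t 23.4 tcp [0.4684 0.3222 0.1966] phi 89.84 zax [-0.001 -0.    -1.   ] F [ 0.48 -0.06 -0.41] gap mm 50.3 j [ 0.5   0.13  1.27  0.    1.75 -1.07]
(596, 744, 3)
```

View pics/f.png

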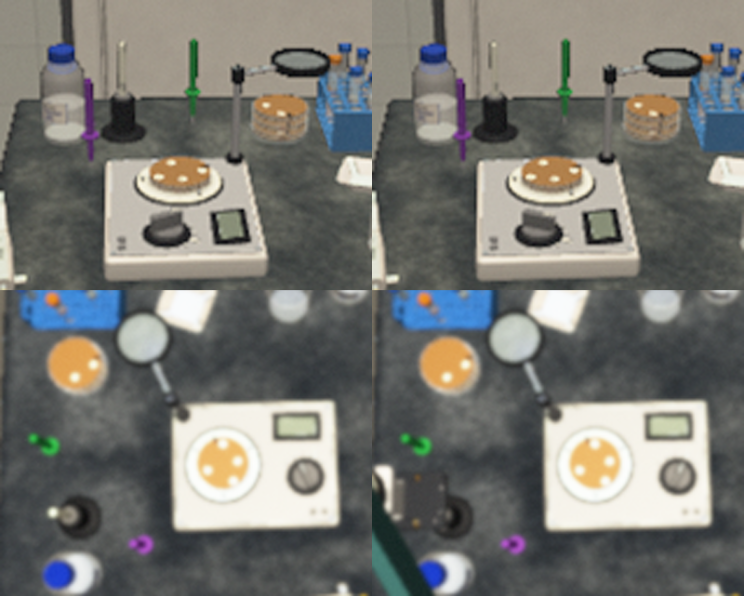

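```bash
python3 - <<'E'
from h import *
# bar top: fit angle by comparing photometric: bar vs skirt unknown; use white-line centroid in top and side images
for cam,fs,box in(("top",("top0","t8","t25"),(200,213,262,278)),("side",("side0","s8","s25"),(208,216,233,252))):
    for f in fs:
        im=cv2.imread(f"pics/{f}.png").astype(float);c=load(f"pics/{f}.npz")
        r0,r1,c0,c1=box
        if cam=="top":
            g=im[:,:,0]-.93*im[:,:,2]  # bluish white vs brownish
            w=np.clip(g[204:216,264:276]-np.median(g[204:216,264:276]),0,None)
            w[w<.4*w.max()]=0
            ys,xs=np.mgrid[204:216,264:276];u=(w*xs).sum()/w.sum();v=(w*ys).sum()/w.sum()
            p=plane(c,u,v,.072);d=p-[.527,-.043,0];print(f,round(u,2),round(v,2),p.round(4),np.degrees(np.arctan2(d[1],d[0])).round(1),np.hypot(d[0],d[1]).round(4))
crop("pics/s25.png","pics/s25k.png",222,198,272,238,14)
crop("pics/s25.png","pics/s25p.png",195,110,245,180,7)
E
```

```text
top0 268.7 208.21 [ 0.529  -0.0397  0.072 ] 58.3 0.0039
t8 270.21 207.85 [ 0.5302 -0.0448  0.072 ] -29.0 0.0037
t25 271.46 207.34 [ 0.5319 -0.049   0.072 ] -51.0 0.0078
```

View pics/s25k.png

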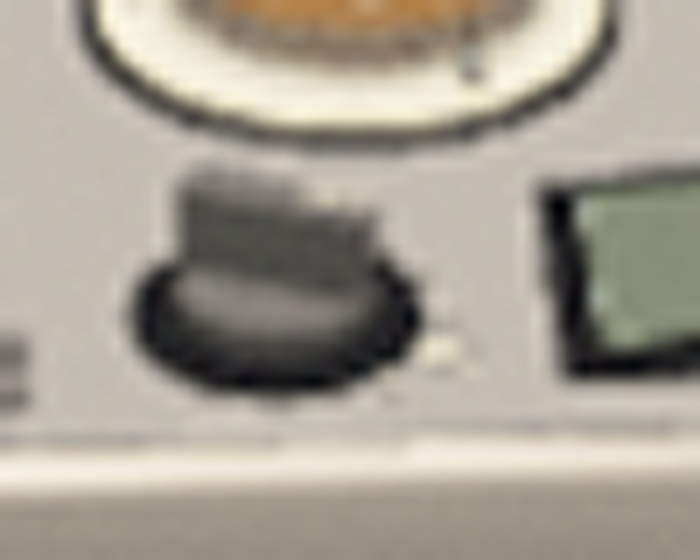

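View pics/s25p.png

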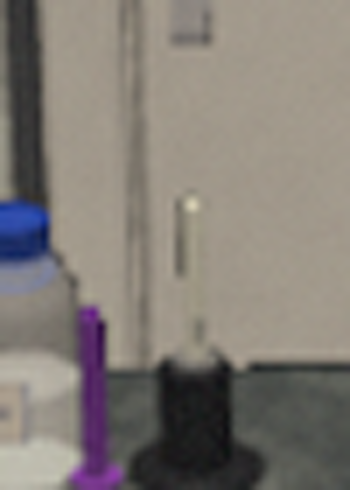

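```bash
python3 - <<'E'
from h import *
s=load("pics/s25.npz")
def ang(A,B,z,k):
    P=[plane(s,222+(x+.5)/k-.5,198+(y+.5)/k-.5,z) for x,y in(A,B)];d=P[1]-P[0];return np.degrees(np.arctan2(d[1],d[0])).round(1),np.hypot(*d[:2]).round(4)
print("now near lower",ang((182,258),(355,292),.051,14),"near upper",ang((185,192),(372,215),.072,14))
print("init near lower",ang((205,335),(415,288),.051,16))
# photometric fit: dark near side face mask
for f in("side0","s25"):
    im=cv2.imread(f"pics/{f}.png").astype(float).mean(2)
    up=cv2.resize(im[198:238,222:272],None,fx=8,fy=8,interpolation=cv2.INTER_CUBIC);best=[]
    for a in range(-45,60,2):
        for dx in(-.002,-.001,0,.001,.002):
          for dy in(-.004,-.003,-.002,-.001,0,.001):
            q=np.array([proj(s,p) for p in bar(.527+dx,-.043+dy,a)]);
            top=np.round((q[:4]-[222,198]+.5)*8).astype(np.int32)
            e=np.array([np.cos(np.radians(a)),np.sin(np.radians(a))])
            # near face: corners index 1 (+,-) and 2 (-,-)
            face=np.round((np.array([q[1],q[2],q[7],q[6]])-[222,198]+.5)*8).astype(np.int32)
            m=np.zeros(up.shape,np.uint8);cv2.fillConvexPoly(m,face,1)
            mt=np.zeros(up.shape,np.uint8);cv2.fillConvexPoly(mt,top,1)
            v=up[m>0]; best.append((v.std()+.5*up[(mt>0)].std()+.3*v.mean()-.15*up[mt>0].mean(),a,dx,dy))
    print(f,sorted(best)[:4])
E
```

```text
now near lower (np.float64(-22.1), np.float64(0.0381)) near upper (np.float64(-14.9), np.float64(0.0391))
init near lower (np.float64(21.7), np.float64(0.0412))
side0 [(np.float64(27.27807748473655), 27, -0.002, 0), (np.float64(27.585265307830106), 25, -0.002, 0), (np.float64(27.597348893655926), 25, -0.002, 0.001), (np.float64(27.668890703092945), 29, -0.002, 0)]
s25 [(np.float64(27.414573014542583), -25, 0.002, 0), (np.float64(27.54255496719605), -29, 0.002, 0.001), (np.float64(27.58716885175967), -25, 0.002, 0.001), (np.float64(27.66507338490419), -27, 0.002, 0.001)]
```

```bash
python3 -c "
from h import *
st();print(manip.job_done())"
```

```text
t 23.4 tcp [0.4684 0.3222 0.1966] phi 89.84 zax [-0.001 -0.    -1.   ] F [ 0.48 -0.06 -0.41] gap mm 50.3 j [ 0.5   0.13  1.27  0.    1.75 -1.07]
the job is handed in; nothing more can be done
None
```

The job is handed in, at 23.4 s of the 67 s allowed. I turned the selector two clicks clockwise to the long thick mark. I then pressed the four colonies clockwise from the black line and put the pen back in its stand.

**Final checks that agreed:**
- **Selector:** an image fit puts it at about -25°, and the long tick is at about -24°.
- **Pen:** it stands upright in the stand, down to its collar.
- **Other objects:** in the before and after pictures the dish, magnifier and bottles look unmoved. The after top view has the tall bottle partly behind the arm.

**Dips, measured from the side camera:**

| Colony | Plate dip (mm) |
|---|---|
| 1 | about 2.4 |
| 2 | about 3.3 |
| 3 | about 3.2 |
| 4 | about 3.3 |

**What disagreed or was marginal:**
- **Colony 1, two touches:** I first touched it lightly, about 1.4 mm of dip and below the count level. I then lifted, shifted 1 mm and pressed again.
- **Colony 1, small margin:** its registering dip is the shallowest, not far above the 2 mm count level. The tip was about 2–3 mm off the colony's centre, possibly as much as 5 mm, but still within its 6 mm radius.
- **Cameras:** the two differ by 1–2 mm on positions.
- **TCP height:** the visible fingertips sat about 41 mm above the reported TCP height. My first grasp of the knob closed on air because of this. I corrected for it from the images.

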